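Open the bench centrifuge past its safety catch

ROBOT

A 7-joint arm with a two-finger parallel gripper is mounted at the origin on the work surface; the furniture and walls round the work are solid. World frame = base frame: x ahead of the robot, y to its left, z up, the work surface at z = 0. Lengths are in m, angles in rad, forces in N, time in s.
With the tool pointing down it reaches from about 0.35 to 0.9 m from the base axis. Payload 19.9 kg.
Tool frame: the origin (TCP) lies on the centre line of the jaws, within the pads' length; the fingertips stand 19 mm ahead of it and the grasp point (between the pads) is the TCP; z points along the fingers, y is the direction in which the jaws open and shut (so a half turn about z gives the same grasp; the last joint's range is limited). The gripper opens to 94 mm and grips with 3 to 60 N. Pads are 16 mm wide; open, the fingers measure 119 mm over their backs; the gripper's body (75 mm by 177 mm) begins 78 mm behind the grasp point.
Start: joints at [-1.331, 0.417, -0.01, 1.614, 0.005, 1.111, -0.053], TCP at [0.174, 0.6, 0.224] pointing down, gripper open.
Joint ranges: [-2.81, 2.81], [-0.39, 2.02], [-1.27, 1.25], [0.06, 2.57], [-1.19, 4.33], [0.19, 2], [-2.82, 2.82]. Speed limits (rad/s): [1.89, 1.89, 2.39, 2.39, 3.01, 3.01, 3.01].

INTERFACE

Orientations are given as [roll, pitch, yaw] about the fixed x, y, z axes, in that order (R = Rz(yaw) Ry(pitch) Rx(roll)).
In Python, from plant import bot gives the robot as it stands.
- The arm moves only by the tool carry_out, never from a script. Its argument "deltas" is a list of rows, each an object of numbers: "dx", "dy", "dz": the shift along the tool's x, y, z in mm; "rx", "ry", "rz": the turn, a rotation vector about the tool's x, y, z in rad. A call has 1 to 12 rows; each row shifts and turns the commanded pose from where the row before left it, along the tool's axes as they then stand; what a row does not reach is not made up. A row lasts 1/8 s, in which the tool goes at most 62.5 mm and 10.7 degrees, less where a joint would pass 70% of its speed; a pose out of reach is approached as far as the arm can. A call with a gripper value outside its range is refused whole. "hand" is the opening, from 0 (shut) to 1 (fully open), set as the call begins (left out, the last holds). The fingers move at their own pace and stop on an object; "force" is the grip in N (left out, the last holds). Time passes only in rows, so rows that do not move let the fingers close. It gives the time, the measured TCP pose, the force and the opening at its end, in the units of the state.
- bot.get_state(): the state, without advancing time (a new reading comes with each control period).
- bot.snapshot(name): name is "scene" or "top"; returns (picture, depth): 400x640x3 uint8, blue, green, red; 400x640 float32, m along the optical axis (not along the pixel's ray), 0 where there is no reading.
- bot.camera_params(name): a dict with "K" (3x3 intrinsics, pixels), "position" and "orientation" of the camera in the world. Camera axes: x right, y down, z forward; pixel columns grow to the right and rows downward; lengths in m; the calibration is good to about 2 mm. A picture is of the moment at which its call begins. camera_params takes no time and is no camera call.
- bot.close_job(): hands the job in, once; it reports no verdict.
The state is a dict: "clock": time; "joint_pos": joint angles; "dq": joint speeds; "tau": joint torques, N m; "tool_pos": TCP position; "ee_rot": TCP orientation; "contact_force": force on the tool from outside, world axes, zero at the start; "torque": the same for the moment, N m; "gripper_width": finger opening in m.
Only numpy, scipy, OpenCV 4.12 (cv2) and the standard library are available. Lean on these libraries where they do the work, as an engineer would, in place of code of your own. Each camera call takes 0.05 s, during which the arm holds its last target.

TASK

Open the bench centrifuge so that its sample tubes can be taken out: give the wing latch on the lid a quarter turn anticlockwise, lift the lid a little until the hidden safety catch under its front lip stops it, then reach into the gap from the front, press the catch back and, holding it back, swing the lid up until it stands nearly upright by itself. Feel for the catch and never force it, and leave the other things on the bench where they are.

Things in the scene. Friction and masses are not known exactly. Their poses are not given: they have to be found in the camera images.
- centrifuge: Low white bench centrifuge, 270 deep x 240 wide x 122 mm high with its lid shut, fixed to the bench. Origin: centre of its underside. x points from its front (control panel, towards the robot) to its back, y to its left, z up. The housing's front face is at x = -127, its deck (under the lid) 105 mm high; the lid hinges at the back.
- lid (a joint): Opening angle of the flat grey lid (rad): 0 shut, 1.45 fully open. A stiff hinge holds it wherever it is left; lifting at the front takes 6 to 12 N. Latched it moves less than 0.04. Unlatched it rises freely to 0.20-0.24 (the height differs a little), where the safety catch hooks: its front edge is then about 50 mm up. Above 0.30 it is past the catch.
- lid_hinge (a point): Point on the lid's hinge line, in the middle of the centrifuge's width, 100 mm behind its origin and 114 mm up. The lid turns about this point's y axis.
- lid_lip (a point): Point on the lid's lower front edge, right in front of the safety catch (45 mm right of the centrifuge's middle). Moves with the lid, 231 mm from the hinge. The lid is 12 mm thick and 236 mm wide; this edge overhangs the housing's front by 4 mm. x points to the hinge, z out of the lid's top.
- latch (a joint): Angle of the wing latch (rad): 0 to 0.15 at the start (latched, wing parallel to the lid's front edge), grows anticlockwise seen from above, stop at 1.57 (wing points front to back). Its tongue is surely free above 1.2. Stiff: 0.07 N m; it stays where it is left. The tongue is 27 mm long and hangs 16 mm below the lid.
- latch_wing (a point): Centre of the wing latch's grip: an upright black bar 54 long, 11.5 thick, 24 mm high on a short hub, on the lid near its front edge, 58 mm left of the middle. The lid's top is 20 mm below this point, the bar's lower edge 12 mm. x is across the bar's thickness, y along it. It can serve to lift the lid too.
- safety_catch: Sprung steel catch hanging from the lid behind its front edge, 45 mm right of the middle: a plate 40 wide, 4 thick, reaching 72 mm below its pivot (origin, on the lid, 8 mm behind the lip edge). It goes through a 15 mm slot in a steel frame on the deck; its nose hooks under the slot's front bar. Inside the housing while the lid is shut; its upper half shows in the gap with the lid at the catch.
- catch_face (a point): Where to press: front face of the catch, 35 mm below its pivot, 7 mm behind and 30 below the lip edge with the lid at the catch; the deck frame is 20-25 mm lower. Press to the back: the spring gives 2 N at first, up to 6 N; 2 to 5 mm in it is clear, 1.5 mm on it bears on the slot's rear edge and the push climbs steeply. The frame's place differs: feel for it. Keep it back till the lid passes 0.30.
- milk_bottle_a: Bystander: capped glass milk bottle, 74 mm wide, 136 mm high, at the left edge. Origin: centre of its underside.
- milk_bottle_b: Bystander: a second such milk bottle, nearer the robot.
- sample_cup: Bystander: tapered lilac cup with a dark rim, 49 mm wide, 64 mm high, beside the centrifuge on its left. Origin: centre of its underside.
- vial: Bystander: small white-capped vial, 17 mm wide, 52 mm high, beside the centrifuge's front left corner. Origin: centre of its underside.
- glass_jar: Bystander: clear glass jar standing upside down, 60 mm wide, 137 mm high, right front. Origin: centre of its underside.

How it is judged:
On the way, in this order (a step that is already met when the one before it is completed fails the run):
1. the wing latch is turned to open (value of joint latch above 1.2 rad), for 0.2 s.
2. the lid is lifted on to its safety catch (value of joint lid above 0.15 rad), for 0.2 s.
At the end, for the whole second after the job is handed in: The lid stands open by itself, more than 63 degrees up (joint lid above 1.1 rad), and no longer moves (value of joint lid above 1.1 rad and velocity of joint lid between -0.05 and 0.05 rad/s); the robot touches nothing.
It fails at once if the safety catch is forced: more than 25 N between it and anything else (contact force between safety_catch and anything else above 25 N).
It fails at once if a bystander is pushed more than 30 mm out of its place (distance of any of milk_bottle_a, milk_bottle_b, sample_cup, vial, glass_jar from where it was at the start of the episode above 0.03 m).
It also fails if it takes over 69 s, if anything falls off the work surface, if the arm or the gripper's body presses on something with over 40 N, if the wrist force passes 120 N, or if a joint passes its speed limit or range.

## Working session

There is one attempt and no reset: what is moved stays moved. The work goes in short steps, Python scripts to look and compute and a tool call to move; the robot and the scene stay as the last step left them, time stands still between calls to the robot, and variables do not carry over. Pictures are saved under pics/ and viewed, and the job is handed in when it is done.

Besides the shell and the picture viewer there is one more tool, called after "Call:" as name(argument=value, ...), one argument or row to a line, values as JSON. carry_out: Moves the arm, as the interface text tells. Its arguments: {"type":"object","properties":{"deltas":{"type":"array","items":{"type":"object","properties":{"dx":{"type":"number"},"dy":{"type":"number"},"dz":{"type":"number"},"rx":{"type":"number"},"ry":{"type":"number"},"rz":{"type":"number"}}}},"hand":{"type":"number"},"force":{"type":"number"}},"required":["deltas"]}

```bash
mkdir -p pics; ls; python3 - <<'E'
from plant import bot
import cv2,numpy as np
print(bot.get_state())
for n in("scene","top"):
    p,d=bot.snapshot(n); cv2.imwrite(f"pics/{n}0.png",p); np.save(f"{n}0.npy",d); c=bot.camera_params(n); print(n,c)
E
```

```text
pics
{'clock': 0.0, 'joint_pos': array([-1.33050791,  0.41799889, -0.01028583,  1.61421764,  0.00470603,
        1.11068468, -0.05300937]), 'dq': array([ 0.00070234,  0.00033542, -0.00051513,  0.00087201,  0.00100157,
        0.00099148,  0.00212239]), 'tau': array([-1.02539838e-03, -8.51241946e+01,  6.38361834e-01, -4.26017368e+01,
       -4.87950537e-02,  1.84054649e-02,  9.10448625e-05]), 'tool_pos': array([0.17371485, 0.59998158, 0.22379154]), 'ee_rot': array([-3.14031191e+00,  1.06648046e-04,  2.85979035e+00]), 'contact_force': array([ 0.82833221,  0.0608771 , -1.00457067]), 'torque': array([-0.01138246, -0.03749033, -0.03466602]), 'gripper_width': 0.09376523161922162}
scene {'K': array([[369.66039964,   0.        , 321.64850705],
       [  0.        , 369.66039964, 205.96211083],
       [  0.        ,   0.        ,   1.        ]]), 'position': array([ 0.05555788, -0.09933083,  0.82642253]), 'orientation': array([-2.48132713,  0.0152756 , -1.56283513])}
top {'K': array([[476.08325577,   0.        , 314.95930715],
       [  0.        , 476.08325577, 198.2772793 ],
       [  0.        ,   0.        ,   1.        ]]), 'position': array([ 0.39720879, -0.0738563 ,  1.4033961 ]), 'orientation': array([-2.99985072e+00,  1.58808373e-03, -1.55294279e+00])}
```

View pics/scene0.png

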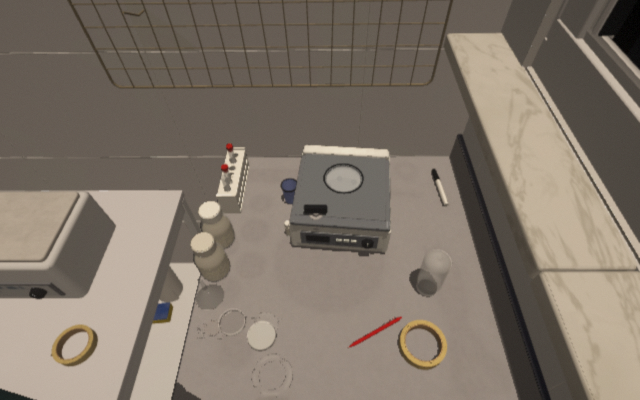

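View pics/top0.png

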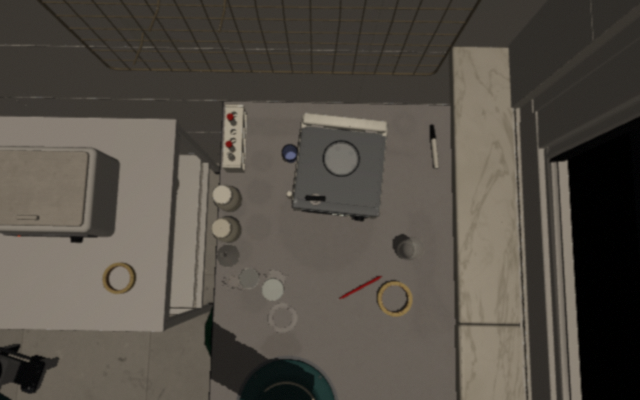

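The scene view shows the centrifuge with the wing at about (315,210) and the vial at (289,227). The top view has the lid corners near (299,125), (385,137), (378,215) and (293,208), and the wing at (315,198). Next I'll measure these.

```bash
cat > h.py <<'E'
import numpy as np,cv2
from scipy.spatial.transform import Rotation as R
from plant import bot
def cloud(n,d):
    c=bot.camera_params(n);K=np.array(c['K']);v,u=np.mgrid[0:d.shape[0],0:d.shape[1]]
    P=np.stack([(u-K[0,2])/K[0,0]*d,(v-K[1,2])/K[1,1]*d,d],-1)
    return P@R.from_euler('xyz',c['orientation']).as_matrix().T+c['position']
def proj(n,X):
    c=bot.camera_params(n);p=(np.atleast_2d(X)-c['position'])@R.from_euler('xyz',c['orientation']).as_matrix()
    q=p@np.array(c['K']).T;return q[:,:2]/q[:,2:]
E
python3 - <<'E'
from h import *
for n in("scene","top"):
    P=cloud(n,np.load(n+'0.npy')); Q=P.reshape(-1,3)
    box=(Q[:,0]>.4)&(Q[:,0]<.9)&(abs(Q[:,1]+.08)<.25)
    lid=Q[box&(Q[:,2]>.112)&(Q[:,2]<.128)]
    r=cv2.minAreaRect((lid[:,:2]*1000).astype(np.float32));print(n,len(lid),r,cv2.boxPoints(r).tolist(),np.median(lid[:,2]))
    w=Q[box&(Q[:,2]>.136)&(Q[:,2]<.17)];print('wing',len(w),w.mean(0),w.max(0),w.min(0),cv2.minAreaRect((w[:,:2]*1000).astype(np.float32)))
    im=cv2.imread(f'pics/{n}0.png')
    cr=im[130:265,260:410] if n=='scene' else im[95:235,270:405]
    cv2.imwrite(f'pics/{n}0z.png',cv2.resize(cr,None,fx=5,fy=4 if n=='scene' else 4.2,interpolation=cv2.INTER_CUBIC) if 0 else cv2.resize(cr,None,fx=4.2,fy=4.2,interpolation=cv2.INTER_CUBIC))
E
```

```text
scene 8335 ((661.8997802734375, -80.00511169433594), (499.9211120605469, 476.0627136230469), 89.9878921508789) [[423.8155822753906, -329.9153747558594], [899.8783569335938, -330.0159606933594], [899.9840087890625, 169.9051513671875], [423.92120361328125, 170.0057373046875]] 0.12243241007702566
wing 1959 [ 0.84379086 -0.07815792  0.15213611] [0.89999393 0.16999684 0.1699615 ] [ 0.43664525 -0.32981733  0.13600075] ((668.37255859375, -79.84664916992188), (499.8140869140625, 463.31500244140625), 89.98388671875)
top 8336 ((659.4763793945312, -80.29995727539062), (500.2344055175781, 476.2242126464844), 89.89521026611328) [[420.9072265625, -329.98126220703125], [897.130615234375, -330.85223388671875], [898.0455322265625, 169.38134765625], [421.8221435546875, 170.2523193359375]] 0.12074865764283427
wing 1026 [ 0.84085381 -0.07596839  0.15227409] [0.89794694 0.16999981 0.16985173] [ 0.43364729 -0.32962924  0.1360241 ] ((666.322265625, -79.1900634765625), (499.2420349121094, 463.5892028808594), 89.7951431274414)
```

```bash
python3 - <<'E'
from h import *
for n,seed,wb in(("scene",(345,215),(303,204,328,217)),("top",(340,195),(303,190,330,206))):
    P=cloud(n,np.load(n+'0.npy'))
    m=((P[...,2]>.115)&(P[...,2]<.127)).astype(np.uint8)
    k,l,s,c=cv2.connectedComponentsWithStats(m); i=l[seed[1],seed[0]]
    if i==0: print('seed bad',P[seed[1],seed[0]]); 
    Q=P[l==i]; r=cv2.minAreaRect((Q[:,:2]*1000).astype(np.float32)); print(n,s[i],r); print(cv2.boxPoints(r).round(1).tolist(), np.median(Q[:,2]))
    W=P[wb[1]:wb[3],wb[0]:wb[2]].reshape(-1,3); W=W[W[:,2]>.145]; print('wing',len(W),W.mean(0),np.median(W[:,2]),cv2.minAreaRect((W[:,:2]*1000).astype(np.float32)))
E
```

```text
scene [ 289  144  102   87 7295] ((679.424560546875, -136.64093017578125), (236.43191528320312, 272.1473083496094), 84.94486999511719)
[[533.5, -242.39999389648438], [804.5999755859375, -266.3999938964844], [825.4000244140625, -30.899999618530273], [554.2999877929688, -6.900000095367432]] 0.1225275629570668
wing 142 [ 0.56964549 -0.07004454  0.16208172] 0.15336902096270427 ((319.8782958984375, -71.58997344970703), (529.0881958007812, 51.03920364379883), 0.48128563165664673)
top [ 292  113   95  104 7546] ((678.185546875, -135.22970581054688), (236.10630798339844, 270.3262634277344), 84.75647735595703)
[[532.7999877929688, -240.39999389648438], [802.0, -265.1000061035156], [823.5999755859375, -30.0], [554.4000244140625, -5.300000190734863]] 0.1208362129416144
wing 91 [ 0.5730257  -0.06885485  0.18030852] 0.15315194913978858 ((489.7760009765625, -69.19171142578125), (185.28399658203125, 50.64251708984375), 1.1461620330810547)
```

View pics/scene0z.png

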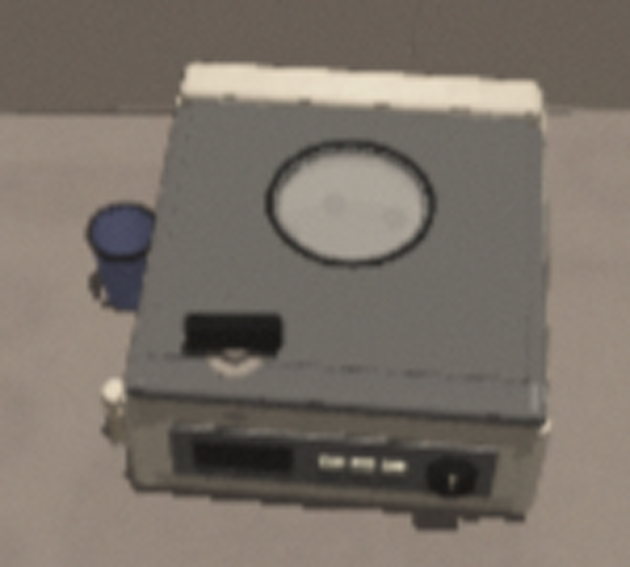

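View pics/top0z.png

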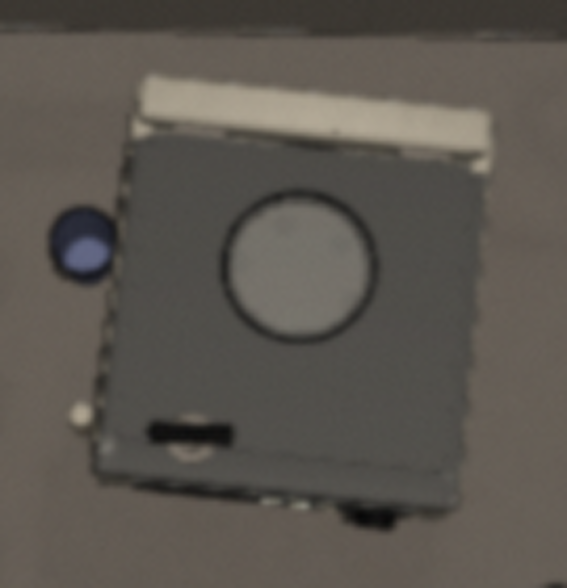

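```bash
cat >> h.py <<'E'
from scipy.spatial.transform import Slerp
def rows(p1,R1,n,p0=None,R0=None):
    s=bot.get_state()
    if p0 is None:p0=s['tool_pos'];R0=R.from_euler('xyz',s['ee_rot'])
    sl=Slerp([0,1],R.concatenate([R0,R1]));pp,rp=p0,R0
    for i in range(1,n+1):
        p=p0+(p1-p0)*i/n;r=sl(i/n)
        d=rp.inv().apply(p-pp)*1000;w=(rp.inv()*r).as_rotvec()
        print('d',d.round(2),'w',w.round(4));pp,rp=p,r
YAW=-0.09
ex=np.array([np.cos(YAW),np.sin(YAW),0]);ey=np.array([-np.sin(YAW),np.cos(YAW),0]);ez=np.array([0,0,1.])
O=np.array([.6743,-.1356,0])
def cw(x,y,z): return O+ex*x/1000+ey*y/1000+ez*z/1000
E
python3 - <<'E'
from h import *
for n,wb in(("scene",(300,200,332,222)),("top",(300,188,332,208))):
    P=cloud(n,np.load(n+'0.npy'))
    W=P[wb[1]:wb[3],wb[0]:wb[2]].reshape(-1,3); W=W[(W[:,2]>.147)&(W[:,2]<.16)]; r=cv2.minAreaRect((W[:,:2]*1000).astype(np.float32));print('wing',len(W),W.mean(0),r,(W.max(0)+W.min(0))/2,W.min(0),W.max(0))
    if n=='scene':
        # look at things near
        for nm,(u,v) in dict(b1=(211,208),b2=(204,240),cup=(290,185),vial=(289,225),jar=(437,256),grid=(100,85),toaster=(40,200)).items(): print(nm,P[v,u].round(3))
print(cw(-131,58,142))
for n in('scene','top'):
    im=cv2.imread(f'pics/{n}0.png')
    for c in [(-131,118,122),(-131,-118,122),(141,118,122),(141,-118,122),(-131,-45,110),(100,0,122)]:
        print(c,proj(n,cw(*c)).round(1))
E
```

```text
wing 131 [ 0.57718637 -0.06987176  0.15304797] ((578.310546875, -69.5804443359375), (50.831153869628906, 12.990297317504883), 89.26107788085938) [ 0.57807323 -0.06953346  0.15245695] [ 0.57157723 -0.09494921  0.14703603] [ 0.58456923 -0.04411771  0.15787787]
b1 [0.587 0.178 0.136]
b2 [ 0.056 -0.099  0.826]
cup [0.739 0.007 0.042]
vial [ 0.562 -0.006  0.1  ]
jar [ 0.455 -0.331  0.137]
grid [0.898 0.499 0.263]
toaster [0.686 0.693 0.045]
wing 86 [ 0.57711289 -0.06876893  0.15290428] ((576.5911254882812, -67.45480346679688), (11.61904239654541, 50.64251708984375), 1.1461620330810547) [ 0.57706945 -0.06740335  0.15284954] [ 0.57123295 -0.0927843   0.14711675] [ 0.58290596 -0.0420224   0.15858233]
[ 0.54904315 -0.06606065  0.142     ]
(-131, 118, 122) [[288.1 222.3]]
(-131, -118, 122) [[390.  229.6]]
(141, 118, 122) [[303.1 142.8]]
(141, -118, 122) [[388.5 147.6]]
(-131, -45, 110) [[357.7 230.3]]
(100, 0, 122) [[344.6 155.7]]
(-131, 118, 122) [[291.8 207.2]]
(-131, -118, 122) [[378.6 216.5]]
(141, 118, 122) [[303.  111.1]]
(141, -118, 122) [[387.2 119.8]]
(-131, -45, 110) [[351.3 214.1]]
(100, 0, 122) [[343.6 129.6]]
```

```bash
python3 - <<'E'
from h import *
rows(np.array([.577,-.0688,.25]),R.from_euler('xyz',[np.pi,0,np.pi/2]),20)
E
```

```text
d [-28.67 -26.52  -1.27] w [-0.      0.      0.0645]
d [-30.32 -24.62  -1.28] w [-0.      0.      0.0645]
d [-31.84 -22.61  -1.28] w [-0.      0.      0.0645]
d [-33.23 -20.52  -1.28] w [-0.      0.      0.0645]
d [-34.48 -18.33  -1.28] w [-0.      0.      0.0645]
d [-35.59 -16.07  -1.28] w [-0.      0.      0.0645]
d [-36.55 -13.75  -1.29] w [-0.      0.      0.0645]
d [-37.36 -11.36  -1.29] w [-0.      0.      0.0645]
d [-38.02  -8.93  -1.29] w [-0.      0.      0.0645]
d [-38.51  -6.47  -1.29] w [-0.      0.      0.0645]
d [-38.85  -3.97  -1.29] w [-0.      0.      0.0645]
d [-39.02  -1.46  -1.3 ] w [-0.      0.      0.0645]
d [-39.04   1.05  -1.3 ] w [-0.      0.      0.0645]
d [-38.89   3.57  -1.3 ] w [-0.      0.      0.0645]
d [-38.58   6.06  -1.3 ] w [-0.      0.      0.0645]
d [-38.11   8.54  -1.3 ] w [-0.      0.      0.0645]
d [-37.48  10.97  -1.3 ] w [-0.      0.      0.0645]
d [-36.69  13.36  -1.3 ] w [-0.      0.      0.0645]
d [-35.76  15.7   -1.3 ] w [-0.      0.      0.0645]
d [-34.67  17.97  -1.3 ] w [-0.      0.      0.0645]
```

Call:
carry_out(
  deltas=[
    {"dx":-28.7,"dy":-26.5,"dz":-2,"rz":0.0645},
    {"dx":-30.3,"dy":-24.6,"dz":-2,"rz":0.0645},
    {"dx":-31.8,"dy":-22.6,"dz":-2,"rz":0.0645},
    {"dx":-33.2,"dy":-20.5,"dz":-2,"rz":0.0645},
    {"dx":-34.5,"dy":-18.3,"dz":-2,"rz":0.0645},
    {"dx":-35.6,"dy":-16.1,"dz":-2,"rz":0.0645},
    {"dx":-36.5,"dy":-13.7,"dz":-2,"rz":0.0645},
    {"dx":-37.4,"dy":-11.4,"dz":-2,"rz":0.0645},
    {"dx":-38.0,"dy":-8.9,"dz":-2,"rz":0.0645},
    {"dx":-38.5,"dy":-6.5,"dz":-2,"rz":0.0645},
  ],
  hand=0.6,
)

```text
validation failed for argument at $.de...
```

```bash
python3 - <<'E'
from h import *
s=bot.get_state();print(s)
rows(np.array([.577,-.0688,.22]),R.from_euler('xyz',[np.pi,0,np.pi/2]),10)
E
```

```text
{'clock': 0.1, 'joint_pos': array([-1.33048525,  0.41788698, -0.01035823,  1.61410545,  0.00469411,
        1.11074874, -0.05298645]), 'dq': array([-0.00059178, -0.00117687, -0.00061904, -0.00029305, -0.00105208,
       -0.00165454,  0.00152772]), 'tau': array([ 1.14735158e-03, -8.52577615e+01,  6.40031956e-01, -4.26703227e+01,
       -4.89182852e-02,  1.63455965e-02, -2.57476025e-06]), 'tool_pos': array([0.17369419, 0.60003404, 0.22390822]), 'ee_rot': array([-3.14047001e+00,  5.96414076e-05,  2.85985098e+00]), 'contact_force': array([-0.34944576, -0.04710448,  0.33410017]), 'torque': array([ 0.00248031, -0.00021421, -0.0223421 ]), 'gripper_width': 0.09405041051932983}
d [-57.34 -53.03   0.45] w [-1.000e-04  1.000e-04  1.289e-01]
d [-63.68 -45.22   0.44] w [-1.000e-04  1.000e-04  1.289e-01]
d [-68.96 -36.66   0.44] w [-1.000e-04  1.000e-04  1.289e-01]
d [-73.1  -27.49   0.43] w [-1.000e-04  1.000e-04  1.289e-01]
d [-76.03 -17.87   0.42] w [-1.000e-04  1.000e-04  1.289e-01]
d [-77.7   -7.95   0.41] w [-1.000e-04  1.000e-04  1.289e-01]
d [-78.07   2.11   0.41] w [-1.000e-04  1.000e-04  1.289e-01]
d [-77.15  12.13   0.4 ] w [-1.000e-04  1.000e-04  1.289e-01]
d [-74.96  21.94   0.4 ] w [-1.000e-04  1.000e-04  1.289e-01]
d [-71.51  31.4    0.39] w [-1.000e-04  1.000e-04  1.289e-01]
```

Call:
carry_out(
  deltas=[
    {"dx":-28.7,"dy":-26.5,"dz":-2,"rx":0,"ry":0,"rz":0.0645},
  ],
  hand=0.6,
)

```text
clock: 0.22
tool_pos: [0.1924, 0.5675, 0.2255]
ee_rot: [-3.14, -0.001, 2.798]
contact_force: [0.5, 0.5, -0.9]
gripper_width: 0.0873
```

Call:
carry_out(
  deltas=[
    {"dx":-30.3,"dy":-24.6,"dz":-2,"rx":0,"ry":0,"rz":0.0645},
    {"dx":-31.8,"dy":-22.6,"dz":-2,"rx":0,"ry":0,"rz":0.0645},
    {"dx":-33.2,"dy":-20.5,"dz":-2,"rx":0,"ry":0,"rz":0.0645},
    {"dx":-34.5,"dy":-18.3,"dz":-2,"rx":0,"ry":0,"rz":0.0645},
    {"dx":-35.6,"dy":-16.1,"dz":-2,"rx":0,"ry":0,"rz":0.0645},
    {"dx":-36.5,"dy":-13.7,"dz":-2,"rx":0,"ry":0,"rz":0.0645},
    {"dx":-37.4,"dy":-11.4,"dz":-2,"rx":0,"ry":0,"rz":0.0645},
    {"dx":-38.0,"dy":-8.9,"dz":-2,"rx":0,"ry":0,"rz":0.0645},
    {"dx":-38.5,"dy":-6.5,"dz":-2,"rx":0,"ry":0,"rz":0.0645},
  ],
)

```text
clock: 1.35
tool_pos: [0.3757, 0.2647, 0.2444]
ee_rot: [-3.141, -0.0, 2.213]
contact_force: [0.4, 0.5, -0.4]
gripper_width: 0.0563
```

```bash
python3 - <<'E'
from h import *
s=bot.get_state();print({k:s[k].round(4) for k in('joint_pos','tool_pos','ee_rot')})
rows(np.array([.577,-.0688,.20]),R.from_euler('xyz',[np.pi,0,np.pi/2]),10)
E
```

```text
{'joint_pos': array([-0.9513,  0.0945,  0.2889,  1.9919, -0.0308,  1.0595, -0.0066]), 'tool_pos': array([0.3757, 0.2647, 0.2444]), 'ee_rot': array([-3.1414, -0.    ,  2.2127])}
d [-38.77  -3.85   4.44] w [-0.      0.      0.0642]
d [-38.93  -1.35   4.44] w [-0.      0.      0.0642]
d [-38.94   1.15   4.44] w [-0.      0.      0.0642]
d [-38.79   3.64   4.44] w [-0.      0.      0.0642]
d [-38.47   6.12   4.44] w [-0.      0.      0.0642]
d [-38.     8.58   4.44] w [-0.      0.      0.0642]
d [-37.37  11.     4.44] w [-0.      0.      0.0642]
d [-36.59  13.37   4.44] w [-0.      0.      0.0642]
d [-35.66  15.69   4.44] w [-0.      0.      0.0642]
d [-34.58  17.95   4.44] w [-0.      0.      0.0642]
```

Call:
carry_out(
  deltas=[
    {"dx":-38.8,"dy":-3.8,"dz":3,"rx":0,"ry":0,"rz":0.0642},
    {"dx":-38.9,"dy":-1.3,"dz":3,"rx":0,"ry":0,"rz":0.0642},
    {"dx":-38.9,"dy":1.2,"dz":3,"rx":0,"ry":0,"rz":0.0642},
    {"dx":-38.8,"dy":3.6,"dz":4,"rx":0,"ry":0,"rz":0.0642},
    {"dx":-38.5,"dy":6.1,"dz":4,"rx":0,"ry":0,"rz":0.0642},
    {"dx":-38.0,"dy":8.6,"dz":4,"rx":0,"ry":0,"rz":0.0642},
    {"dx":-37.4,"dy":11,"dz":5,"rx":0,"ry":0,"rz":0.0642},
    {"dx":-36.6,"dy":13.4,"dz":5,"rx":0,"ry":0,"rz":0.0642},
    {"dx":-35.7,"dy":15.7,"dz":5,"rx":0,"ry":0,"rz":0.0642},
    {"dx":-34.6,"dy":18,"dz":5,"rx":0,"ry":0,"rz":0.0642},
    {"dx":0,"dy":0,"dz":0,"rx":0,"ry":0,"rz":0},
  ],
)

```text
clock: 2.72
tool_pos: [0.5777, -0.07, 0.2027]
ee_rot: [-3.141, 0.002, 1.568]
contact_force: [-0.4, -0.2, 0.2]
gripper_width: 0.0564
```

```bash
python3 - <<'E'
from h import *
s=bot.get_state();print({k:s[k].round(4) for k in('joint_pos','tool_pos','ee_rot')})
rows(np.array([.577,-.0688,.147]),R.from_euler('xyz',[np.pi,0,np.pi/2]),3)
p,d=bot.snapshot('scene');cv2.imwrite('pics/a1.png',cv2.resize(p[110:270,230:430],None,fx=4,fy=3.7))
E
```

```text
{'joint_pos': array([-0.4014,  0.4142,  0.6038,  1.7624, -0.2647,  1.0482,  0.2942]), 'tool_pos': array([ 0.5777, -0.07  ,  0.2027]), 'ee_rot': array([-3.1405e+00,  1.7000e-03,  1.5685e+00])}
d [ 0.42 -0.22 18.57] w [-0.0004  0.0006 -0.0008]
d [ 0.41 -0.22 18.57] w [-0.0004  0.0006 -0.0008]
d [ 0.39 -0.23 18.57] w [-0.0004  0.0006 -0.0008]
```

View pics/a1.png

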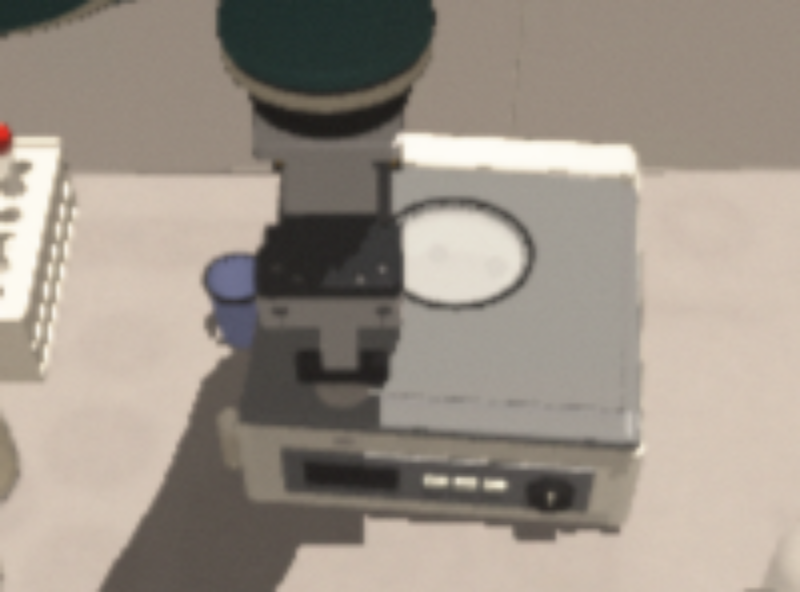

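The gripper is squarely above the wing, which sits at crop (345,365). I'll descend and grip it.

Call:
carry_out(
  deltas=[
    {"dx":0.4,"dy":-0.2,"dz":15,"rx":0,"ry":0,"rz":0},
    {"dx":0.4,"dy":-0.2,"dz":18,"rx":0,"ry":0,"rz":0},
    {"dx":0.4,"dy":-0.2,"dz":14,"rx":0,"ry":0,"rz":0},
    {"dx":0,"dy":0,"dz":8,"rx":0,"ry":0,"rz":0},
  ],
)

```text
clock: 3.28
tool_pos: [0.5764, -0.0657, 0.1473]
ee_rot: [-3.14, 0.0, 1.573]
contact_force: [-0.0, 0.1, -0.2]
gripper_width: 0.0561
```

Call:
carry_out(
  deltas=[
    {"dx":0,"dy":0,"dz":0,"rx":0,"ry":0,"rz":0},
    {"dx":0,"dy":0,"dz":0,"rx":0,"ry":0,"rz":0},
    {"dx":0,"dy":0,"dz":0,"rx":0,"ry":0,"rz":0},
    {"dx":0,"dy":0,"dz":0,"rx":0,"ry":0,"rz":0},
    {"dx":0,"dy":0,"dz":0,"rx":0,"ry":0,"rz":0},
  ],
  hand=0,
  force=15,
)

```text
clock: 3.9
tool_pos: [0.5782, -0.066, 0.149]
ee_rot: [3.138, 0.0, 1.573]
contact_force: [9.0, -0.6, -3.7]
gripper_width: 0.0164
```

Call:
carry_out(
  deltas=[
    {"dx":-2.5,"dy":0,"dz":0,"rx":0,"ry":0,"rz":0},
    {"dx":0,"dy":1.5,"dz":0,"rx":0,"ry":0,"rz":0},
  ],
)

```text
clock: 4.15
tool_pos: [0.5787, -0.0664, 0.1487]
ee_rot: [3.141, -0.002, 1.574]
contact_force: [-5.9, 10.0, 7.0]
gripper_width: 0.0164
```

```bash
python3 - <<'E'
from h import *
s=bot.get_state();print({k:np.round(s[k],4) for k in('joint_pos','tool_pos','ee_rot','contact_force','torque','gripper_width')})
p,d=bot.snapshot('scene');cv2.imwrite('pics/a2.png',cv2.resize(p[110:270,230:430],None,fx=4,fy=3.7))
E
```

```text
{'joint_pos': array([-0.3757,  0.4789,  0.5707,  1.8078, -0.3149,  0.9462,  0.3341]), 'tool_pos': array([ 0.5787, -0.0664,  0.1487]), 'ee_rot': array([ 3.1415e+00, -2.4000e-03,  1.5745e+00]), 'contact_force': array([-5.8902, 10.0292,  7.0497]), 'torque': array([ 2.4366,  1.4763, -0.0152]), 'gripper_width': np.float64(0.0164)}
```

View pics/a2.png

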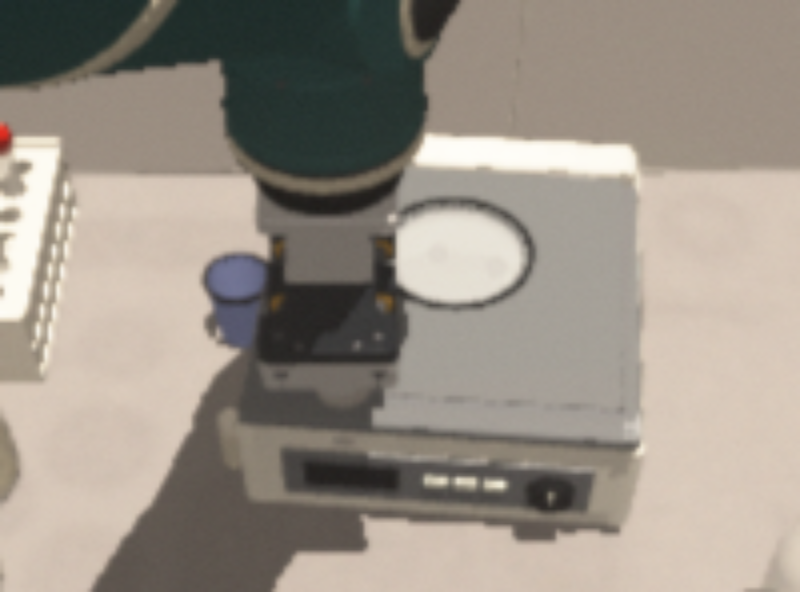

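Call:
carry_out(
  deltas=[
    {"dx":2.5,"dy":-0.6,"dz":0,"rx":0,"ry":0,"rz":0},
    {"dx":0,"dy":-0.3,"dz":0,"rx":0,"ry":0,"rz":-0.14},
    {"dx":0,"dy":-0.3,"dz":0,"rx":0,"ry":0,"rz":-0.14},
    {"dx":0,"dy":-0.3,"dz":0,"rx":0,"ry":0,"rz":-0.14},
  ],
)

```text
clock: 4.7
tool_pos: [0.5773, -0.0663, 0.1488]
ee_rot: [3.141, 0.001, 1.997]
contact_force: [2.0, 0.9, 1.6]
gripper_width: 0.0161
```

```bash
python3 - <<'E'
from h import *
s=bot.get_state();print({k:np.round(s[k],4) for k in('joint_pos','tool_pos','ee_rot','contact_force','torque','gripper_width')})
E
```

```text
{'joint_pos': array([-0.3069,  0.4571,  0.4743,  1.81  , -0.2533,  0.9336,  0.7038]), 'tool_pos': array([ 0.5773, -0.0663,  0.1488]), 'ee_rot': array([3.1407e+00, 8.0000e-04, 1.9972e+00]), 'contact_force': array([1.9904, 0.9497, 1.5522]), 'torque': array([-0.0612, -0.3507, -0.0691]), 'gripper_width': np.float64(0.0161)}
```

Call:
carry_out(
  deltas=[
    {"dx":0,"dy":-0.3,"dz":0,"rx":0,"ry":0,"rz":-0.14},
    {"dx":0,"dy":-0.3,"dz":0,"rx":0,"ry":0,"rz":-0.14},
    {"dx":0,"dy":-0.3,"dz":0,"rx":0,"ry":0,"rz":-0.14},
    {"dx":0,"dy":-0.3,"dz":0,"rx":0,"ry":0,"rz":-0.14},
    {"dx":0,"dy":-0.3,"dz":0,"rx":0,"ry":0,"rz":-0.14},
    {"dx":0,"dy":-0.3,"dz":0,"rx":0,"ry":0,"rz":-0.14},
    {"dx":0,"dy":-0.3,"dz":0,"rx":0,"ry":0,"rz":-0.12},
    {"dx":0,"dy":0,"dz":0,"rx":0,"ry":0,"rz":0},
  ],
)

```text
clock: 5.7
tool_pos: [0.5757, -0.0683, 0.1488]
ee_rot: [-3.141, 0.001, 2.951]
contact_force: [-0.0, -2.6, 3.7]
gripper_width: 0.0161
```

```bash
python3 - <<'E'
from h import *
s=bot.get_state();print({k:np.round(s[k],4) for k in('joint_pos','tool_pos','ee_rot','contact_force','torque','gripper_width')})
p,d=bot.snapshot('scene');cv2.imwrite('pics/a3.png',cv2.resize(p[110:270,230:430],None,fx=4,fy=3.7))
E
```

```text
{'joint_pos': array([-0.1413,  0.429 ,  0.262 ,  1.8076, -0.1351,  0.9218,  1.5605]), 'tool_pos': array([ 0.5757, -0.0683,  0.1488]), 'ee_rot': array([-3.1412e+00,  7.0000e-04,  2.9515e+00]), 'contact_force': array([-0.0151, -2.5921,  3.7253]), 'torque': array([-0.6282, -0.0188, -0.0351]), 'gripper_width': np.float64(0.0161)}
```

View pics/a3.png

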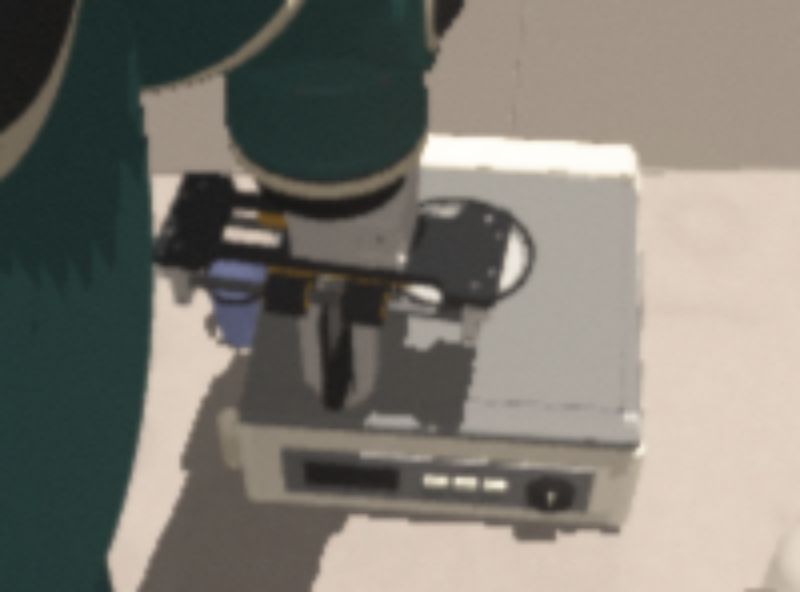

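```bash
cat >> h.py <<'E'
def arc(phi,n):
    "rows rotating tool rigidly with lid about hinge by phi"
    s=bot.get_state();p=s['tool_pos'];r=R.from_euler('xyz',s['ee_rot']);h=cw(100,0,114)
    for i in range(n):
        q=R.from_rotvec(ey*phi/n);p2=h+q.apply(p-h);r2=q*r
        print('d',(r.inv().apply(p2-p)*1000).round(2),'w',(r.inv()*r2).as_rotvec().round(4));p,r=p2,r2
    print('end',p)
E
python3 - <<'E'
from h import *
arc(.18,9)
E
```

```text
d [-0.73  0.07 -4.08] w [ 0.002   0.0199 -0.    ]
d [-0.73  0.07 -4.08] w [ 0.002   0.0199 -0.    ]
d [-0.73  0.07 -4.08] w [ 0.002   0.0199 -0.    ]
d [-0.73  0.07 -4.08] w [ 0.002   0.0199 -0.    ]
d [-0.73  0.07 -4.08] w [ 0.002   0.0199 -0.    ]
d [-0.73  0.07 -4.08] w [ 0.002   0.0199 -0.    ]
d [-0.73  0.07 -4.08] w [ 0.002   0.0199 -0.    ]
d [-0.73  0.07 -4.08] w [ 0.002   0.0199 -0.    ]
d [-0.73  0.07 -4.08] w [ 0.002   0.0199 -0.    ]
end [ 0.58514077 -0.0691099   0.18477311]
```

Call:
carry_out(
  deltas=[
    {"dx":0,"dy":0,"dz":0,"rx":0,"ry":0,"rz":-0.08},
    {"dx":0,"dy":0,"dz":0,"rx":0,"ry":0,"rz":0},
    {"dx":0,"dy":0,"dz":0,"rx":0,"ry":0,"rz":0},
  ],
  force=30,
)

```text
clock: 6.12
tool_pos: [0.5756, -0.0684, 0.1487]
ee_rot: [-3.141, 0.0, 3.028]
contact_force: [-1.2, -5.9, 4.7]
gripper_width: 0.0155
```

Call:
carry_out(
  deltas=[
    {"dx":-0.7,"dy":0.1,"dz":-4.1,"rx":0.002,"ry":0.02,"rz":0},
    {"dx":-0.7,"dy":0.1,"dz":-4.1,"rx":0.002,"ry":0.02,"rz":0},
    {"dx":-0.7,"dy":0.1,"dz":-4.1,"rx":0.002,"ry":0.02,"rz":0},
    {"dx":-0.7,"dy":0.1,"dz":-4.1,"rx":0.002,"ry":0.02,"rz":0},
  ],
)

```text
clock: 6.62
tool_pos: [0.5788, -0.0685, 0.1644]
ee_rot: [-3.132, -0.081, 3.028]
contact_force: [4.1, -7.6, -7.1]
gripper_width: 0.0151
```

```bash
python3 - <<'E'
from h import *
s=bot.get_state();print({k:np.round(s[k],4) for k in('joint_pos','tool_pos','ee_rot','contact_force','torque','gripper_width')})
E
```

```text
{'joint_pos': array([-0.1295,  0.4587,  0.2515,  1.7223, -0.1167,  1.0573,  1.6202]), 'tool_pos': array([ 0.5788, -0.0685,  0.1644]), 'ee_rot': array([-3.1317, -0.0806,  3.0277]), 'contact_force': array([ 4.0951, -7.6328, -7.0892]), 'torque': array([-1.8581, -1.0899,  0.0866]), 'gripper_width': np.float64(0.0151)}
```

Call:
carry_out(
  deltas=[
    {"dx":-0.7,"dy":0.1,"dz":-4.1,"rx":0.002,"ry":0.02,"rz":0},
    {"dx":-0.7,"dy":0.1,"dz":-4.1,"rx":0.002,"ry":0.02,"rz":0},
    {"dx":-0.7,"dy":0.1,"dz":-4.1,"rx":0.002,"ry":0.02,"rz":0},
    {"dx":-0.7,"dy":0.1,"dz":-4.1,"rx":0.002,"ry":0.02,"rz":0},
    {"dx":-0.4,"dy":0.1,"dz":-2.1,"rx":0.001,"ry":0.01,"rz":0},
    {"dx":0,"dy":0,"dz":0,"rx":0,"ry":0,"rz":0},
    {"dx":0,"dy":0,"dz":0,"rx":0,"ry":0,"rz":0},
  ],
)

```text
clock: 7.5
tool_pos: [0.5841, -0.0687, 0.1823]
ee_rot: [-3.122, -0.17, 3.026]
contact_force: [2.4, -8.9, -4.7]
gripper_width: 0.0151
```

```bash
python3 - <<'E'
from h import *
s=bot.get_state();print({k:np.round(s[k],4) for k in('joint_pos','tool_pos','ee_rot','contact_force','torque','gripper_width')})
h=cw(100,0,114);a=np.array([.5756,-.0684,.1487])-h;b=s['tool_pos']-h
f=lambda v:np.arctan2(v@ez,-(v@ex));print(f(b)-f(a))
p,d=bot.snapshot('scene');cv2.imwrite('pics/a4.png',cv2.resize(p[110:270,230:430],None,fx=4,fy=3.7));np.save('s4.npy',d)
P=cloud('scene',d);
for uv in [(355,225),(370,225),(385,225),(370,200),(385,200)]: 
    X=P[uv[1],uv[0]];print(uv,X.round(3),np.arctan2(X[2]-.114,-(X-h)@ex)-np.arctan2(.008,-(X-h)@ex))
E
```

```text
{'joint_pos': array([-0.1269,  0.5005,  0.2555,  1.622 , -0.1101,  1.2061,  1.614 ]), 'tool_pos': array([ 0.5841, -0.0687,  0.1823]), 'ee_rot': array([-3.1217, -0.1699,  3.026 ]), 'contact_force': array([ 2.3726, -8.9441, -4.7334]), 'torque': array([-2.196 , -0.989 ,  0.3187]), 'gripper_width': np.float64(0.0151)}
0.1674270371819607
(355, 225) [ 0.554 -0.163  0.111] -0.05096945656062449
(370, 225) [ 0.554 -0.198  0.111] -0.05269107551255328
(385, 225) [ 0.557 -0.234  0.106] -0.07759877336375788
(370, 200) [ 0.596 -0.198  0.152] 0.17250891123744738
(385, 200) [ 0.595 -0.232  0.154] 0.18168635523959825
```

View pics/a4.png

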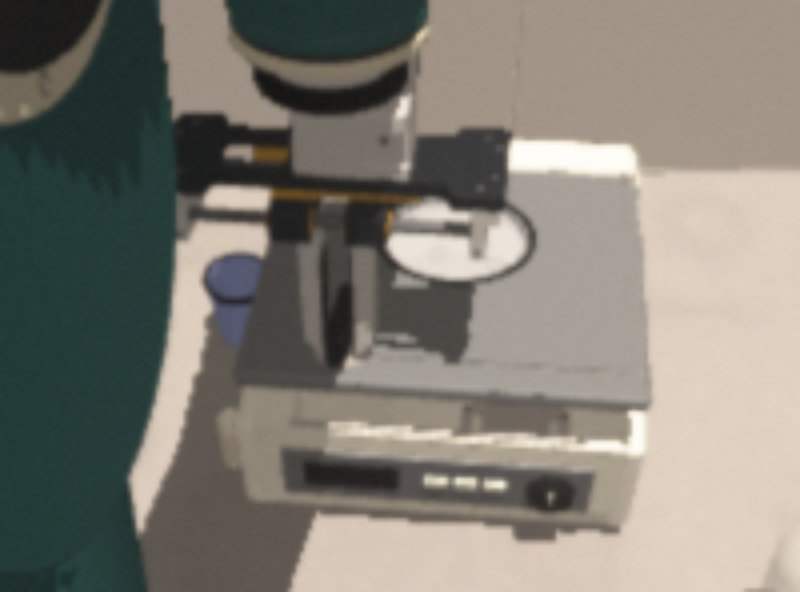

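Call:
carry_out(
  deltas=[
    {"dx":-0.4,"dy":0.1,"dz":-2.1,"rx":0.001,"ry":0.01,"rz":0},
    {"dx":-0.4,"dy":0.1,"dz":-2.1,"rx":0.001,"ry":0.01,"rz":0},
    {"dx":0,"dy":0,"dz":0,"rx":0,"ry":0,"rz":0},
  ],
)

```text
clock: 7.92
tool_pos: [0.5856, -0.0688, 0.1863]
ee_rot: [-3.119, -0.19, 3.025]
contact_force: [1.1, -10.2, -2.8]
gripper_width: 0.015
```

Call:
carry_out(
  deltas=[
    {"dx":0,"dy":0,"dz":0,"rx":0,"ry":0,"rz":0},
    {"dx":0,"dy":0,"dz":0,"rx":0,"ry":0,"rz":0},
    {"dx":0,"dy":0,"dz":0,"rx":0,"ry":0,"rz":0},
    {"dx":0,"dy":0,"dz":-25,"rx":0,"ry":0,"rz":0},
    {"dx":0,"dy":0,"dz":-40,"rx":0,"ry":0,"rz":0},
    {"dx":0,"dy":0,"dz":-40,"rx":0,"ry":0,"rz":0},
  ],
  hand=0.5,
)

```text
clock: 8.68
tool_pos: [0.6057, -0.0671, 0.2911]
ee_rot: [-3.122, -0.19, 3.031]
contact_force: [0.1, -0.2, 0.0]
gripper_width: 0.0467
```

```bash
python3 - <<'E'
from h import *
s=bot.get_state();print({k:np.round(s[k],4) for k in('joint_pos','tool_pos','ee_rot','contact_force','torque','gripper_width')})
h=cw(100,0,114)
p,d=bot.snapshot('scene');cv2.imwrite('pics/a5.png',cv2.resize(p[110:270,230:430],None,fx=4,fy=3.7));np.save('s5.npy',d)
P=cloud('scene',d);
for uv in [(385,185),(375,200),(385,200),(310,200)]: 
    X=P[uv[1],uv[0]];print(uv,X.round(3),np.arctan2(X[2]-.114,-(X-h)@ex)-np.arctan2(.008,-(X-h)@ex))
E
```

```text
{'joint_pos': array([-0.1293,  0.4623,  0.2672,  1.4276, -0.0973,  1.4575,  1.6041]), 'tool_pos': array([ 0.6057, -0.0671,  0.2911]), 'ee_rot': array([-3.1224, -0.1902,  3.0305]), 'contact_force': array([ 0.0657, -0.1818,  0.0302]), 'torque': array([ 0.0637, -0.2094, -0.0721]), 'gripper_width': np.float64(0.0467)}
(385, 185) [ 0.648 -0.238  0.146] 0.19915175094537804
(375, 200) [ 0.593 -0.208  0.157] 0.19383710400248202
(385, 200) [ 0.592 -0.231  0.157] 0.19852148526673966
(310, 200) [ 0.589 -0.058  0.162] 0.20253249451950528
```

View pics/a5.png

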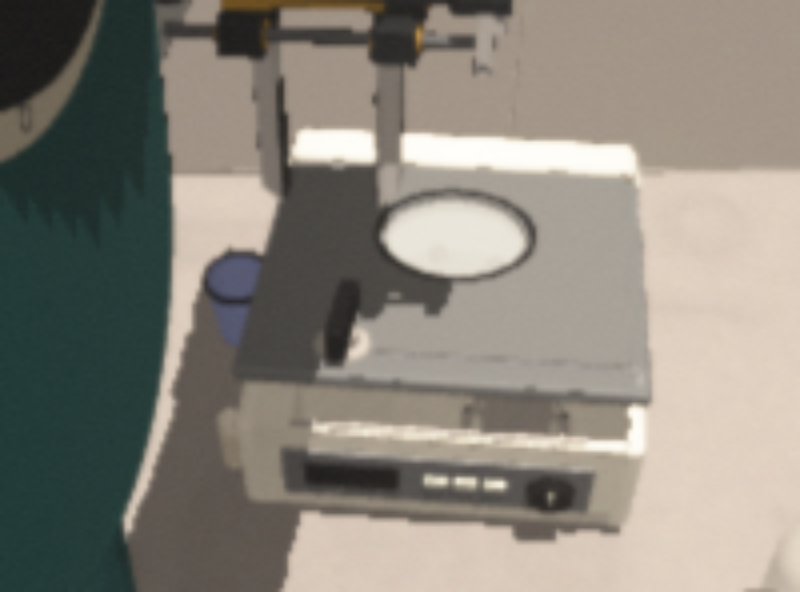

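```bash
cat > kin.py <<'E'
import numpy as np, itertools
from scipy.spatial.transform import Rotation as R
from scipy.optimize import least_squares
D=[([-1.33050791,0.41799889,-0.01028583,1.61421764,0.00470603,1.11068468,-0.05300937],[0.17371485,0.59998158,0.22379154],[-3.14031191,1.06648046e-04,2.85979035]),
([-0.9513,0.0945,0.2889,1.9919,-0.0308,1.0595,-0.0066],[0.3757,0.2647,0.2444],[-3.1414,0,2.2127]),
([-0.4014,0.4142,0.6038,1.7624,-0.2647,1.0482,0.2942],[0.5777,-0.07,0.2027],[-3.1405,0.0017,1.5685]),
([-0.3757,0.4789,0.5707,1.8078,-0.3149,0.9462,0.3341],[0.5787,-0.0664,0.1487],[3.1415,-0.0024,1.5745]),
([-0.3069,0.4571,0.4743,1.81,-0.2533,0.9336,0.7038],[0.5773,-0.0663,0.1488],[3.1407,0.0008,1.9972]),
([-0.1413,0.429,0.262,1.8076,-0.1351,0.9218,1.5605],[0.5757,-0.0683,0.1488],[-3.1412,0.0007,2.9515]),
([-0.1295,0.4587,0.2515,1.7223,-0.1167,1.0573,1.6202],[0.5788,-0.0685,0.1644],[-3.1317,-0.0806,3.0277]),
([-0.1269,0.5005,0.2555,1.622,-0.1101,1.2061,1.614],[0.5841,-0.0687,0.1823],[-3.1217,-0.1699,3.026]),
([-0.1293,0.4623,0.2672,1.4276,-0.0973,1.4575,1.6041],[0.6057,-0.0671,0.2911],[-3.1224,-0.1902,3.0305])]
Rz=lambda a:R.from_rotvec([0,0,a]);Ry=lambda a:R.from_rotvec([0,a,0])
def fk(q,p,s,full=False):
    c1,d1,d3,a3,a4,d5,a5,a6,dt,c7,bx,by=p
    pts=[];pos=np.array([bx,by,0.]);r=Rz(s[0]*q[0]+c1);pos=pos+r.apply([0,0,d1]);pts.append(pos)
    r=r*Ry(q[1])*Rz(s[1]*q[2]);pos=pos+r.apply([a3,0,d3]);pts.append(pos)
    r=r*Ry(q[3]);pos=pos+r.apply([a4,0,0]);r=r*Rz(s[2]*q[4]);pos=pos+r.apply([a5,0,d5]);pts.append(pos)
    r=r*Ry(q[5]);pos=pos+r.apply([a6,0,0]);r=r*Rz(s[3]*q[6]+c7);pos=pos+r.apply([0,0,dt])
    return (pos,r,pts) if full else (pos,r)
def res(p,s):
    o=[]
    for q,t,e in D:
        x,r=fk(q,p,s);o+=list((x-t)*5);o+=list((R.from_euler('xyz',e).inv()*r).as_rotvec())
    return np.array(o+list(1e-4*np.array(p)))
E
python3 - <<'E'
from kin import *
best=[]
for s in itertools.product([1,-1],repeat=4):
  for c1 in(0,np.pi/2,-np.pi/2,np.pi):
   for c7 in (0,np.pi/2,np.pi,-np.pi/2):
    f=least_squares(res,[c1,.3,.4,0,0,.4,0,0,.2,c7,0,0],args=(s,),max_nfev=40);best.append((f.cost,s,f.x.round(4)))
best.sort(key=lambda b:b[0])
for b in best[:6]:print(b)
E
```

```text
(np.float64(0.0006257459979301374), (-1, -1, -1, -1), array([-0.0448,  0.3253,  0.4954, -0.0033, -0.01  ,  0.4731,  0.0181,
       -0.0087,  0.3352,  1.5262,  0.0035, -0.0042]))
(np.float64(0.0006257459979301418), (-1, -1, -1, -1), array([-0.0448,  0.3253,  0.4954, -0.0033, -0.01  ,  0.4731,  0.0181,
       -0.0087,  0.3352,  1.5262,  0.0035, -0.0042]))
(np.float64(0.0006257459979301485), (-1, -1, -1, -1), array([-0.0448,  0.3253,  0.4954, -0.0033, -0.01  ,  0.4731,  0.0181,
       -0.0087,  0.3352,  1.5262,  0.0035, -0.0042]))
(np.float64(0.0006257459979301606), (-1, -1, -1, -1), array([-0.0448,  0.3253,  0.4954, -0.0033, -0.01  ,  0.4731,  0.0181,
       -0.0087,  0.3352,  1.5262,  0.0035, -0.0042]))
(np.float64(0.0006257459979301698), (-1, -1, -1, -1), array([-0.0448,  0.3253,  0.4954, -0.0033, -0.01  ,  0.4731,  0.0181,
       -0.0087,  0.3352,  1.5262,  0.0035, -0.0042]))
(np.float64(0.000625745997930181), (-1, -1, -1, -1), array([-0.0448,  0.3253,  0.4954, -0.0033, -0.01  ,  0.4731,  0.0181,
       -0.0087,  0.3352,  1.5262,  0.0035, -0.0042]))
```

```bash
python3 - <<'E'
from h import *
d=np.load('s5.npy');P=cloud('scene',d)
img=cv2.imread('pics/a5.png')
for v in range(208,242,2):
    print(v,[ '%d,%d,%d'%tuple((np.array([(P[v,u]-O)@ex,(P[v,u]-O)@ey,P[v,u,2]])*1000).round()) for u in range(345,376,5)])
E
```

```text
208 ['-109,-12,163', '-107,-23,162', '-105,-35,161', '-105,-46,162', '-103,-57,161', '-103,-68,161', '-100,-80,159']
210 ['-115,-13,163', '-115,-24,165', '-114,-35,165', '-111,-46,161', '-110,-57,161', '-109,-68,162', '-107,-80,160']
212 ['-121,-13,164', '-120,-24,163', '-120,-35,166', '-119,-46,165', '-117,-57,164', '-114,-69,161', '-117,-79,166']
214 ['-126,-13,163', '-126,-24,165', '-124,-35,163', '-124,-46,164', '-123,-58,164', '-120,-69,162', '-120,-80,163']
216 ['-89,-13,106', '-125,-25,156', '-125,-36,157', '-125,-47,159', '-124,-58,158', '-124,-69,159', '-124,-80,160']
218 ['-94,-13,105', '-87,-25,96', '-119,-36,141', '-118,-48,142', '-117,-59,142', '-122,-70,150', '-90,-85,107']
220 ['-102,-14,107', '-102,-26,109', '-119,-37,134', '-118,-48,134', '-118,-60,134', '-122,-70,142', '-94,-85,105']
222 ['-110,-14,110', '-118,-26,122', '-118,-37,124', '-118,-49,126', '-117,-60,126', '-103,-73,108', '-100,-85,105']
224 ['-115,-14,109', '-118,-26,114', '-115,-38,112', '-116,-49,115', '-117,-61,118', '-109,-73,108', '-108,-85,108']
226 ['-120,-15,108', '-119,-26,108', '-117,-38,107', '-116,-50,106', '-116,-62,108', '-117,-73,110', '-112,-85,106']
228 ['-124,-15,105', '-122,-27,104', '-122,-39,105', '-122,-50,106', '-123,-62,110', '-121,-73,109', '-122,-85,112']
230 ['-125,-15,98', '-125,-27,100', '-124,-39,100', '-124,-51,101', '-123,-62,102', '-124,-74,105', '-125,-85,107']
232 ['-125,-16,91', '-126,-28,93', '-124,-39,91', '-126,-51,97', '-126,-63,98', '-125,-74,97', '-124,-86,98']
234 ['-127,-16,84', '-126,-28,85', '-125,-40,84', '-125,-52,86', '-126,-63,89', '-126,-75,91', '-126,-87,92']
236 ['-128,-16,78', '-126,-28,76', '-130,-40,84', '-129,-52,84', '-128,-64,83', '-127,-76,84', '-127,-87,85']
238 ['-127,-17,67', '-128,-29,70', '-130,-41,76', '-128,-53,73', '-127,-65,73', '-127,-77,74', '-128,-88,78']
240 ['-129,-17,61', '-127,-29,59', '-129,-41,65', '-127,-53,64', '-132,-65,72', '-133,-77,75', '-128,-89,69']
```

```bash
cat > ik.py <<'E'
from kin import *
PP=np.array([-0.0448,0.3253,0.4954,-0.0033,-0.01,0.4731,0.0181,-0.0087,0.3352,1.5262,0.0035,-0.0042]);S=(-1,-1,-1,-1)
LO=np.array([-2.81,-.39,-1.27,.06,-1.19,.19,-2.82]);HI=np.array([2.81,2.02,1.25,2.57,4.33,2,2.82])
F=lambda q,full=False:fk(q,PP,S,full)
def ik(p,r,q0,m=.03,w=.01):
    f=lambda q:np.r_[(F(q)[0]-p)*10,(r.inv()*F(q)[1]).as_rotvec()*3,w*(q-q0)]
    s=least_squares(f,np.clip(q0,LO+m+1e-3,HI-m-1e-3),bounds=(LO+m,HI-m))
    x,rr=F(s.x);return s.x,np.linalg.norm(x-p)*1000,np.linalg.norm((r.inv()*rr).as_rotvec())
E
cat > t.py <<'E'
from ik import *
from h import cw,ex,ey,ez
def Rt(psi,pitch,roll,flip):
    z=np.array([np.cos(psi)*np.cos(pitch),np.sin(psi)*np.cos(pitch),np.sin(pitch)])
    right=np.array([np.sin(psi),-np.cos(psi),0]);up=np.cross(right,z)
    y=(right*np.cos(roll)+up*np.sin(roll))*(-1 if flip else 1);x=np.cross(y,z)
    return R.from_matrix(np.array([x,y,z]).T)
if __name__=='__main__':
    rng=np.random.default_rng(0)
    for pitch in(0,-.1):
     for psi in(0,.15,.3):
      for flip in(0,1):
        best=None
        r=Rt(psi,pitch,.46,flip);p=cw(-137,-57,134)
        for t in range(25):
            q0=rng.uniform(LO,HI)
            if t<20:q0=np.array([rng.uniform(-.5,1),.8,rng.uniform(-1.2,1.2),2.2,rng.uniform(2,4),1.6,rng.uniform(-2.5,2.5)])
            q,e,a=ik(p,r,q0,w=.001)
            if best is None or e+a*100<best[0]:best=(e+a*100,q,e,a)
        print(pitch,psi,flip,best[1].round(2),best[2].round(2),best[3].round(3),[x.round(2).tolist() for x in F(best[1],True)[2]])
E
python3 t.py
python3 - <<'E'
import cv2
from h import *
p,d=bot.snapshot('scene');cv2.imwrite('pics/a6.png',cv2.resize(p[195:250,325:405],None,fx=9,fy=9,interpolation=cv2.INTER_CUBIC))
E
```

```text
0 0 0 [ 1.05  1.06 -0.26  2.5   4.07  1.63  2.45] 0.0 0.0 [[0.0, -0.0, 0.33], [0.2, -0.39, 0.57], [0.2, -0.18, 0.14]]
0 0 1 [ 0.53  1.02  0.19  2.51  3.87  1.97 -1.03] 0.0 0.0 [[0.0, -0.0, 0.33], [0.36, -0.23, 0.59], [0.2, -0.18, 0.14]]
0 0.15 0 [ 1.17  1.03 -0.29  2.43  4.3   1.45  2.35] 0.0 0.0 [[0.0, -0.0, 0.33], [0.15, -0.4, 0.58], [0.2, -0.23, 0.14]]
0 0.15 1 [ 0.55  1.01  0.29  2.44  4.09  1.93 -1.08] 0.0 0.0 [[0.0, -0.0, 0.33], [0.35, -0.24, 0.59], [0.2, -0.23, 0.14]]
0 0.3 0 [0.5  1.02 0.42 2.35 4.25 1.97 1.98] 0.0 0.0 [[0.0, -0.0, 0.33], [0.36, -0.22, 0.59], [0.21, -0.28, 0.14]]
0 0.3 1 [ 0.5   1.02  0.42  2.35  4.25  1.96 -1.16] 0.0 0.0 [[0.0, -0.0, 0.33], [0.36, -0.22, 0.59], [0.21, -0.28, 0.14]]
-0.1 0 0 [ 1.93  1.77 -1.04  2.54  3.68  0.64 -2.79] 0.0 0.0 [[0.0, -0.0, 0.33], [-0.19, -0.45, 0.23], [0.2, -0.19, 0.17]]
-0.1 0 1 [ 1.28  1.05 -0.5   2.54  4.02  1.33 -0.59] 0.0 0.0 [[0.0, -0.0, 0.33], [0.1, -0.42, 0.57], [0.2, -0.18, 0.17]]
-0.1 0.15 0 [0.84 0.88 0.02 2.47 4.18 1.59 2.16] 0.0 0.0 [[0.0, -0.0, 0.33], [0.25, -0.3, 0.64], [0.2, -0.23, 0.18]]
-0.1 0.15 1 [ 0.28  0.99  0.55  2.48  3.98  1.97 -1.29] 0.0 0.0 [[0.0, -0.0, 0.33], [0.4, -0.13, 0.6], [0.2, -0.23, 0.18]]
-0.1 0.3 0 [0.32 1.   0.61 2.38 4.18 1.97 1.85] 0.0 0.0 [[0.0, -0.0, 0.33], [0.39, -0.15, 0.6], [0.21, -0.28, 0.18]]
-0.1 0.3 1 [ 0.55  0.91  0.38  2.37  4.29  1.78 -1.18] 0.0 0.0 [[0.0, -0.0, 0.33], [0.33, -0.22, 0.63], [0.21, -0.28, 0.18]]
```

View pics/a6.png

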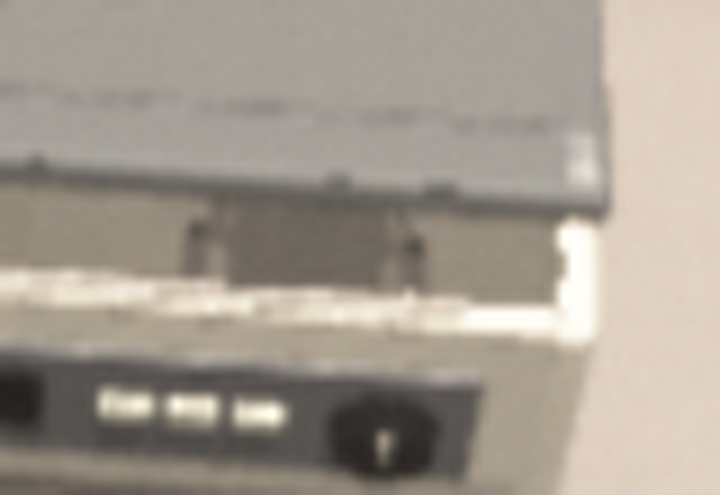

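```bash
cat > t2.py <<'E'
from t import *
def ikm(p,r,q0):
    mid=(LO+HI)/2;hw=(HI-LO)/2
    f=lambda q:np.r_[(F(q)[0]-p)*100,(r.inv()*F(q)[1]).as_rotvec()*30,.3*np.maximum(0,abs(q-mid)/hw-.75)**1/.25]
    s=least_squares(f,np.clip(q0,LO+.02,HI-.02),bounds=(LO,HI),max_nfev=60)
    x,rr=F(s.x);e=np.linalg.norm(x-p)*1000;a=np.linalg.norm((r.inv()*rr).as_rotvec())
    return s.x,e,a,np.min(np.minimum(s.x-LO,HI-s.x))
if __name__=='__main__':
    rng=np.random.default_rng(1)
    for pitch in(0,-.3,-.55,-.8,-1.):
     for psi in(-.3,-.09,.1,.3):
        best=None
        for t in range(30):
            q0=np.array([rng.uniform(-1,1.5),rng.uniform(0,1),rng.uniform(-1.2,1.2),2.2,rng.uniform(-1,4.2),rng.uniform(.3,1.8),rng.uniform(-2.5,2.5)])
            r=Rt(psi,pitch,.2,t%2);z=r.apply([0,0,1]);p=cw(-117,-57,127)-z*.019+np.array([0,0,.005])
            q,e,a,m=ikm(p,r,q0)
            if e<1.5 and a<.02 and (best is None or m>best[0]):best=(m,q,t%2)
        if best:print(pitch,psi,best[2],best[0].round(3),best[1].round(2),[x.round(2).tolist() for x in F(best[1],True)[2]][1:])
        else:print(pitch,psi,None)
E
python3 t2.py
```

```text
0 -0.3 0 0.0 [ 1.26  1.46 -0.68  2.57  3.82  1.7   2.76] [[0.13, -0.48, 0.38], [0.21, -0.08, 0.13]]
0 -0.09 0 0.033 [ 0.96  1.09 -0.26  2.54  3.92  1.75  2.21] [[0.24, -0.37, 0.56], [0.2, -0.15, 0.14]]
0 0.1 1 0.133 [ 2.    1.81 -1.    2.44  4.08  0.44 -0.22] [[-0.22, -0.43, 0.21], [0.2, -0.23, 0.14]]
0 0.3 0 0.0 [0.68 0.98 0.26 2.33 4.33 1.82 1.78] [[0.31, -0.27, 0.6], [0.21, -0.29, 0.14]]
-0.3 -0.3 None
-0.3 -0.09 None
-0.3 0.1 0 0.048 [ 1.55  0.95 -0.82  2.52  3.95  0.81  2.27] [[-0.01, -0.4, 0.62], [0.22, -0.22, 0.24]]
-0.3 0.3 0 0.122 [0.11 0.9  0.85 2.4  4.21 1.8  1.39] [[0.39, -0.06, 0.64], [0.23, -0.28, 0.24]]
-0.55 -0.3 None
-0.55 -0.09 1 0.0 [ 0.61  0.39 -0.09  2.57  3.67  0.84 -1.49] [[0.15, -0.12, 0.78], [0.26, -0.16, 0.33]]
-0.55 0.1 1 0.076 [ 1.11  0.47 -0.47  2.49  4.02  0.72 -1.46] [[0.09, -0.21, 0.77], [0.26, -0.21, 0.32]]
-0.55 0.3 1 0.0 [ 1.67  0.83 -1.05  2.38  4.33  0.28 -1.35] [[-0.05, -0.37, 0.66], [0.27, -0.27, 0.32]]
-0.8 -0.3 1 0.102 [ 1.13  0.36 -0.96  2.47  2.5   0.42 -0.64] [[0.07, -0.17, 0.79], [0.32, -0.12, 0.39]]
-0.8 -0.09 1 0.126 [ 0.68  0.25 -0.25  2.44  3.84  0.35 -1.76] [[0.09, -0.09, 0.81], [0.31, -0.16, 0.39]]
-0.8 0.1 0 0.0 [ 1.09  0.33 -0.58  2.38  4.33  0.33  1.2 ] [[0.07, -0.15, 0.79], [0.31, -0.2, 0.39]]
-0.8 0.3 0 0.0 [ 1.46  0.53 -0.95  2.29 -1.19  0.24  0.74] [[0.02, -0.25, 0.75], [0.32, -0.25, 0.39]]
-1.0 -0.3 1 0.131 [ 1.18  0.37 -1.06  2.31  1.43  0.32  0.4 ] [[0.06, -0.17, 0.79], [0.37, -0.13, 0.43]]
-1.0 -0.09 1 0.07 [ 1.36  0.45 -1.16  2.29  1.23  0.26  0.89] [[0.04, -0.22, 0.77], [0.36, -0.17, 0.43]]
-1.0 0.1 0 0.082 [ 0.85  0.27 -0.42  2.24 -0.89  0.27  0.02] [[0.08, -0.11, 0.8], [0.36, -0.19, 0.43]]
-1.0 0.3 0 0.166 [ 1.13  0.36 -0.68  2.18 -0.62  0.36  0.01] [[0.07, -0.16, 0.79], [0.37, -0.23, 0.43]]
```

```bash
cat > g.py <<'E'
from t2 import *
O_=cw(0,0,0);C=np.array([ex,ey,ez])
def edges(r,p,open_,side):  # returns tip corners (4) & axis in centrifuge frame mm
    y=r.apply([0,1,0]);x=r.apply([1,0,0]);z=r.apply([0,0,1])
    c=p+side*y*(open_+.0125)/2
    tip=[c+z*.019+a*y*.00625+b*x*.008 for a in(-1,1) for b in(-1,1)]
    return (np.array(tip)-O_)@C.T*1000, C@z
def rep(r,p,open_,xl=-126):
    o={}
    for side in(-1,1):
        t,z=edges(r,p,open_,side);k=t[np.argmax(t[:,0])]
        # height where each edge crosses lip plane
        h=[tt[2]+z[2]*(xl-tt[0])/z[0] for tt in t]
        # y range for the part ahead of x=-122
        yr=[]
        for tt in t:
            yr+= [tt[1]] + ([tt[1]+z[1]*(-122-tt[0])/z[0]] if tt[0]>-122 else [])
        o[side]=dict(K=k.round(1),lipz=np.round(max(h),1),minz=t[:,2].min().round(1),y=(round(min(yr),1),round(max(yr),1)))
    return o
if __name__=='__main__':
    for psi in(.1,.2,.3):
     for roll in(-.3,-.15,0,.15):
      for op in(.014,.02):
        r=Rt(psi,-1.,roll,0);p=cw(-130,-66,138)
        for _ in range(3):
            k=rep(r,p,op)[-1]['K'];p=p+C.T@(np.array([-117.5-k[0],-53-k[1],128-k[2]])/1000)
        print(psi,roll,op,rep(r,p,op))
E
python3 g.py
```

```text
0.1 -0.3 0.014 {-1: {'K': array([-117.5,  -53. ,  128. ]), 'lipz': np.float64(141.4), 'minz': np.float64(117.7), 'y': (np.float64(-66.0), np.float64(-50.7))}, 1: {'K': array([-119.2,  -79.1,  123.7]), 'lipz': np.float64(134.5), 'minz': np.float64(113.5), 'y': (np.float64(-91.8), np.float64(-76.8))}}
0.1 -0.3 0.02 {-1: {'K': array([-117.5,  -53. ,  128. ]), 'lipz': np.float64(141.5), 'minz': np.float64(117.8), 'y': (np.float64(-66.0), np.float64(-50.8))}, 1: {'K': array([-119.6,  -85. ,  122.8]), 'lipz': np.float64(133.0), 'minz': np.float64(112.6), 'y': (np.float64(-97.6), np.float64(-82.8))}}
0.1 -0.15 0.014 {-1: {'K': array([-117.5,  -53. ,  128. ]), 'lipz': np.float64(141.4), 'minz': np.float64(119.4), 'y': (np.float64(-53.9), np.float64(-40.6))}, 1: {'K': array([-115.8,  -79.4,  125.8]), 'lipz': np.float64(142.0), 'minz': np.float64(117.3), 'y': (np.float64(-80.6), np.float64(-66.9))}}
0.1 -0.15 0.02 {-1: {'K': array([-117.5,  -53. ,  128. ]), 'lipz': np.float64(141.5), 'minz': np.float64(119.4), 'y': (np.float64(-53.9), np.float64(-40.6))}, 1: {'K': array([-115.4,  -85.4,  125.4
[... 5399 characters left out ...]
'lipz': np.float64(163.2), 'minz': np.float64(119.4), 'y': (np.float64(-90.0), np.float64(-71.5))}}
0.3 0.15 0.014 {-1: {'K': array([-117.5,  -53. ,  128. ]), 'lipz': np.float64(142.3), 'minz': np.float64(118.5), 'y': (np.float64(-60.3), np.float64(-42.2))}, 1: {'K': array([-104.5,  -76. ,  130.2]), 'lipz': np.float64(166.4), 'minz': np.float64(120.6), 'y': (np.float64(-85.7), np.float64(-65.1))}}
0.3 0.15 0.02 {-1: {'K': array([-117.5,  -53. ,  128. ]), 'lipz': np.float64(142.2), 'minz': np.float64(118.4), 'y': (np.float64(-60.3), np.float64(-42.2))}, 1: {'K': array([-101.5,  -81.2,  130.6]), 'lipz': np.float64(171.8), 'minz': np.float64(121.0), 'y': (np.float64(-92.2), np.float64(-70.3))}}
```

```bash
cat > plan.py <<'E'
from g import *
r=Rt(.3,-1.,-.25,0);p=cw(-130,-66,138);op=.02
for _ in range(4):
    k=rep(r,p,op)[-1]['K'];p=p+C.T@(np.array([-117.5-k[0],-53-k[1],127-k[2]])/1000)
PC,RC=p,r   # contact pose
E
python3 - <<'E'
from plan import *
from h import bot
print(PC,RC.as_euler('xyz'),rep(RC,PC,op))
s=bot.get_state();q0=s['joint_pos'];print('fkerr',F(q0)[0]-s['tool_pos'])
rng=np.random.default_rng(3)
q,e,a=ik(PC,RC,q0);print(q.round(2),e,a)
q,e,a,m=ikm(PC,RC,q);print('m',q.round(2),e,a,m)
q,e,a,m=ikm(PC,RC,np.array([ 1.13,.36,-0.68,2.18,-0.62,.36,.01]));print('m',q.round(2),e,a,m)
# lift path
h=np.array([100,114])
for ph in(.1,.3,.6,.9,1.05):
    # translate with lip arc
    a0=.195
    lip=lambda f:np.array([100-231*np.cos(f)-4*np.sin(f),114+231*np.sin(f)-4*np.cos(f)])
    d=lip(a0+ph)-lip(a0);pt=PC+(ex*d[0]+ez*d[1])/1000
    q,e,a=ik(pt,RC,q);print(ph,q.round(2),round(e,2),round(a,3))
E
```

```text
[ 0.53678541 -0.19076365  0.1375    ] [-2.98405279 -0.55096024  0.00538375] {-1: {'K': array([-117.5,  -53. ,  127. ]), 'lipz': np.float64(141.4), 'minz': np.float64(118.7), 'y': (np.float64(-54.9), np.float64(-40.8))}, 1: {'K': array([-111.8,  -84.7,  122.7]), 'lipz': np.float64(146.7), 'minz': np.float64(114.3), 'y': (np.float64(-88.9), np.float64(-72.5))}}
fkerr [ 0.00096969 -0.00137486 -0.00052279]
[ 0.3   0.31  0.3   2.2  -1.16  0.59  0.03] 0.008229682958769193 5.7751884979263404e-05
m [ 1.14  0.38 -0.66  2.19 -0.66  0.34 -0.38] 0.041712967954173924 0.00027484833732474643 0.1523042176154274
m [ 1.14  0.38 -0.66  2.19 -0.66  0.34 -0.38] 0.0417129824057386 0.00027484847273051804 0.1523041135562327
0.1 [ 1.12  0.33 -0.65  2.17 -0.64  0.4  -0.43] 0.0 0.0
0.3 [ 1.08  0.26 -0.62  2.11 -0.58  0.5  -0.54] 0.0 0.0
0.6 [ 1.01  0.23 -0.58  1.97 -0.48  0.62 -0.71] 0.0 0.0
0.9 [ 0.9   0.28 -0.54  1.81 -0.37  0.69 -0.87] 0.0 0.0
1.05 [ 0.85  0.32 -0.52  1.73 -0.32  0.72 -0.94] 0.0 0.0
```

```bash
cat > path.py <<'E'
from plan import *
from h import bot,Slerp
def seq(wps,q,show=True):
    """wps: list of (p,R,n) from current"""
    s=bot.get_state();p0=s['tool_pos'];r0=R.from_euler('xyz',s['ee_rot'])
    for p1,r1,n in wps:
        sl=Slerp([0,1],R.concatenate([r0,r1]));pp,rp=p0,r0
        for i in range(1,n+1):
            pt=p0+(p1-p0)*i/n;rt=sl(i/n)
            d=rp.inv().apply(pt-pp)*1000;w=(rp.inv()*rt).as_rotvec()
            q2,e,a=ik(pt,rt,q,m=.01,w=.05)
            if show:print('d',d.round(1),'w',w.round(3),'|',pt.round(3),q2.round(2),'dq',abs(q2-q).max().round(2),'e',round(e,1),round(a,2))
            pp,rp=pt,rt;q=q2
        p0,r0=p1,r1
        if show:print('--')
    return q
E
python3 - <<'E'
from path import *
q=bot.get_state()['joint_pos']
zb=-np.array([np.cos(.3)*np.cos(1),np.sin(.3)*np.cos(1),-np.sin(1)])
PRE=PC+zb*0-ex*.045+ez*0
wp=[(np.array([.55,-.12,.30]),Rt(2.1,-np.pi/2,0,0),6),(np.array([.50,-.19,.28]),Rt(1.2,-np.pi/2,0,0),6),(np.array([.48,-.19,.26]),Rt(.3,-np.pi/2,0,0),6),(PRE+ez*.08,RC,5),(PRE,RC,3)]
seq(wp,q)
E
```

```text
d [ 8.6 -9.8  0.7] w [-0.017 -0.027  0.155] | [ 0.598 -0.076  0.295] [-0.14  0.42  0.3   1.47 -0.11  1.42  1.47] dq 0.13 e 0.0 0.0
d [  7.  -11.    0.3] w [-0.017 -0.027  0.155] | [ 0.588 -0.085  0.296] [-0.15  0.39  0.33  1.52 -0.12  1.38  1.35] dq 0.13 e 0.0 0.0
d [  5.2 -11.9  -0. ] w [-0.017 -0.027  0.155] | [ 0.579 -0.094  0.297] [-0.17  0.35  0.37  1.57 -0.13  1.34  1.22] dq 0.13 e 0.0 0.0
d [  3.3 -12.6  -0.3] w [-0.017 -0.027  0.155] | [ 0.569 -0.102  0.298] [-0.18  0.32  0.4   1.61 -0.13  1.3   1.08] dq 0.13 e 0.0 0.0
d [  1.3 -12.9  -0.6] w [-0.017 -0.027  0.155] | [ 0.56  -0.111  0.299] [-0.2   0.29  0.43  1.66 -0.13  1.26  0.94] dq 0.14 e 0.0 0.0
d [ -0.7 -13.   -0.9] w [-0.017 -0.027  0.155] | [ 0.55 -0.12  0.3 ] [-0.22  0.25  0.46  1.7  -0.12  1.22  0.8 ] dq 0.14 e 0.0 0.0
--
d [ -5.9 -13.1   3.3] w [-0.    0.    0.15] | [ 0.542 -0.132  0.297] [-0.22  0.24  0.48  1.72 -0.12  1.21  0.68] dq 0.12 e 0.0 0.0
d [ -7.8 -12.1   3.3] w [-0.   -0.    0.15] | [ 0.533 -0.143  0.293] [-0.22  0.24  0.51  1.73 -0.13  1.2   0.56] dq 0.12 e 0.0 0.0
d [ -9.5 -10.8   3.3] w [-0.    0.   
[... 1552 characters left out ...]
88  0.234] [-0.23  0.12  0.78  2.07 -0.5   0.83 -0.57] dq 0.14 e 0.0 0.0
d [-0.5  0.3  8.8] w [0.014 0.114 0.049] | [ 0.49  -0.187  0.226] [-0.18  0.11  0.78  2.15 -0.68  0.76 -0.42] dq 0.18 e 0.0 0.0
d [-1.5  0.5  8.7] w [0.014 0.114 0.049] | [ 0.492 -0.187  0.218] [-0.11  0.11  0.77  2.23 -0.91  0.71 -0.2 ] dq 0.23 e 0.1 0.0
--
d [-14.    3.6  22.4] w [0. 0. 0.] | [ 0.492 -0.187  0.191] [-0.08  0.17  0.75  2.25 -1.02  0.7  -0.08] dq 0.12 e 0.0 0.0
d [-14.    3.6  22.4] w [0. 0. 0.] | [ 0.492 -0.187  0.164] [-0.04  0.23  0.73  2.27 -1.14  0.7   0.04] dq 0.12 e 0.0 0.0
d [-14.    3.6  22.4] w [0. 0. 0.] | [ 0.492 -0.187  0.138] [ 0.25  0.26  0.41  2.29 -1.18  0.62  0.11] dq 0.32 e 0.3 0.0
--
```

```bash
python3 - <<'E'
from path import *
for pitch in(-1.,-1.1,-1.2,-1.3):
  for psi in(-.2,0,.15,.3,.5):
    o=[]
    for q3 in(0,.3,.6):
      r=Rt(psi,pitch,-.25,0);p=PC
      f=lambda q:np.r_[(F(q)[0]-p)*10,(r.inv()*F(q)[1]).as_rotvec()*3,.1*(q[2]-q3)]
      s=least_squares(f,np.array([0.,.3,q3,2.1,-.5,.7,0]));x=s.x
      o.append((x[[4,5,3]].round(2).tolist(),round(np.minimum(x-LO,HI-x).min(),2)))
    print(pitch,psi,o)
E
```

```text
-1.0 -0.2 [([-1.26, 0.13, 2.31], np.float64(-0.07)), ([-1.39, 0.19, 2.31], np.float64(-0.2)), ([-1.46, 0.27, 2.31], np.float64(-0.27))]
-1.0 0 [([-1.23, 0.28, 2.28], np.float64(-0.04)), ([-1.32, 0.35, 2.28], np.float64(-0.13)), ([-1.39, 0.44, 2.28], np.float64(-0.2))]
-1.0 0.15 [([-1.15, 0.4, 2.24], np.float64(0.04)), ([-1.24, 0.47, 2.25], np.float64(-0.05)), ([-1.32, 0.56, 2.25], np.float64(-0.13))]
-1.0 0.3 [([-1.06, 0.51, 2.2], np.float64(0.13)), ([-1.16, 0.59, 2.2], np.float64(0.03)), ([-1.25, 0.68, 2.2], np.float64(-0.06))]
-1.0 0.5 [([-0.96, 0.65, 2.13], np.float64(0.23)), ([-1.06, 0.73, 2.13], np.float64(0.13)), ([-1.16, 0.83, 2.13], np.float64(0.03))]
-1.1 -0.2 [([-0.4, 0.23, 2.22], np.float64(0.04)), ([-0.68, 0.27, 2.22], np.float64(0.08)), ([-0.91, 0.32, 2.23], np.float64(0.13))]
-1.1 0 [([-0.7, 0.33, 2.2], np.float64(0.14)), ([-0.87, 0.38, 2.21], np.float64(0.19)), ([-1.02, 0.45, 2.21], np.float64(0.17))]
-1.1 0.15 [([-0.77, 0.42, 2.18], np.float64(0.23)), ([-0.91, 0.47, 2.18], np.float64(0.28)), ([-1.04, 0.55, 2.18], np.float64(0.15))]
-1.1 0.3 [([-0.78, 0.51, 2.14], np.f
[... 850 characters left out ...]
.83, 0.77, 2.04], np.float64(0.36))]
-1.3 -0.2 [([-0.09, 0.51, 2.07], np.float64(0.32)), ([-0.27, 0.53, 2.07], np.float64(0.34)), ([-0.47, 0.56, 2.07], np.float64(0.37))]
-1.3 0 [([-0.2, 0.54, 2.06], np.float64(0.35)), ([-0.38, 0.57, 2.06], np.float64(0.38)), ([-0.56, 0.61, 2.06], np.float64(0.42))]
-1.3 0.15 [([-0.27, 0.58, 2.04], np.float64(0.39)), ([-0.44, 0.61, 2.04], np.float64(0.42)), ([-0.61, 0.66, 2.04], np.float64(0.47))]
-1.3 0.3 [([-0.32, 0.62, 2.02], np.float64(0.43)), ([-0.48, 0.65, 2.02], np.float64(0.46)), ([-0.64, 0.71, 2.03], np.float64(0.52))]
-1.3 0.5 [([-0.36, 0.68, 1.99], np.float64(0.49)), ([-0.51, 0.72, 1.99], np.float64(0.53)), ([-0.67, 0.78, 1.99], np.float64(0.52))]
```

```bash
python3 - <<'E'
from g import *
for psi in (.2,.3):
  for roll in(-.4,-.3,-.2):
    r=Rt(psi,-1.1,roll,0);p=cw(-130,-66,138);op=.02
    for _ in range(4):
        k=rep(r,p,op)[-1]['K'];p=p+C.T@(np.array([-117.5-k[0],-53-k[1],127-k[2]])/1000)
    print(psi,roll,rep(r,p,op,-127))
E
```

```text
0.2 -0.4 {-1: {'K': array([-117.5,  -53. ,  127. ]), 'lipz': np.float64(146.5), 'minz': np.float64(118.1), 'y': (np.float64(-66.3), np.float64(-50.7))}, 1: {'K': array([-119.7,  -84.9,  121.2]), 'lipz': np.float64(136.1), 'minz': np.float64(112.4), 'y': (np.float64(-97.5), np.float64(-82.6))}}
0.2 -0.3 {-1: {'K': array([-117.5,  -53. ,  127. ]), 'lipz': np.float64(147.5), 'minz': np.float64(120.0), 'y': (np.float64(-54.4), np.float64(-40.0))}, 1: {'K': array([-116.9,  -85.2,  122.6]), 'lipz': np.float64(144.5), 'minz': np.float64(115.7), 'y': (np.float64(-86.8), np.float64(-72.2))}}
0.2 -0.2 {-1: {'K': array([-117.5,  -53. ,  127. ]), 'lipz': np.float64(146.5), 'minz': np.float64(119.9), 'y': (np.float64(-54.3), np.float64(-40.6))}, 1: {'K': array([-113.9,  -85.1,  124.1]), 'lipz': np.float64(150.9), 'minz': np.float64(117.0), 'y': (np.float64(-87.5), np.float64(-72.8))}}
0.3 -0.4 {-1: {'K': array([-117.5,  -53. ,  127. ]), 'lipz': np.float64(148.7), 'minz': np.float64(120.3), 'y': (np.float64(-54.8), np.float64(-39.9))}, 1: {'K': array([-116.5,  -84.9,  121.2]), 'lipz': np.float64(144.9), 'minz': np.float64(114.6), 'y': (np.float64(-87.2), np.float64(-71.9))}}
0.3 -0.3 {-1: {'K': array([-117.5,  -53. ,  127. ]), 'lipz': np.float64(147.1), 'minz': np.float64(120.0), 'y': (np.float64(-54.8), np.float64(-40.7))}, 1: {'K': array([-113.6,  -85. ,  122.6]), 'lipz': np.float64(151.0), 'minz': np.float64(115.7), 'y': (np.float64(-88.4), np.float64(-72.7))}}
0.3 -0.2 {-1: {'K': array([-117.5,  -53. ,  127. ]), 'lipz': np.float64(147.3), 'minz': np.float64(119.9), 'y': (np.float64(-55.4), np.float64(-40.8))}, 1: {'K': array([-110.7,  -84.6,  124.1]), 'lipz': np.float64(158.8), 'minz': np.float64(117.0), 'y': (np.float64(-89.3), np.float64(-72.5))}}
```

```bash
cat > plan.py <<'E'
from g import *
r=Rt(.3,-1.1,-.36,0);p=cw(-130,-66,138);op=.02
for _ in range(4):
    k=rep(r,p,op)[-1]['K'];p=p+C.T@(np.array([-117.5-k[0],-53-k[1],125.5-k[2]])/1000)
PC,RC=p,r   # contact pose
E
python3 - <<'E'
from path import *
print(PC,RC.as_euler('xyz'),rep(RC,PC,op,-127))
q=bot.get_state()['joint_pos']
PRE=PC-ex*.04
wp=[(np.array([.52,-.16,.30]),Rt(1.65,-np.pi/2,0,0),9),(np.array([.48,-.19,.27]),Rt(.3,-np.pi/2,0,0),9),(PRE+ez*.06,RC,4),(PRE,RC,3)]
seq(wp,q)
E
```

```text
[ 0.53679367 -0.18955952  0.1374    ] [-2.96418137 -0.43843076 -0.09962529] {-1: {'K': array([-117.5,  -53. ,  125.5]), 'lipz': np.float64(145.8), 'minz': np.float64(118.7), 'y': (np.float64(-54.9), np.float64(-40.6))}, 1: {'K': array([-115.4,  -85.1,  120.3]), 'lipz': np.float64(145.1), 'minz': np.float64(113.5), 'y': (np.float64(-87.8), np.float64(-72.6))}}
d [  8.5 -11.3   1.1] w [-0.016 -0.016  0.153] | [ 0.598 -0.078  0.294] [-0.14  0.43  0.3   1.46 -0.11  1.43  1.48] dq 0.13 e 0.0 0.0
d [  6.7 -12.5   0.8] w [-0.016 -0.016  0.153] | [ 0.588 -0.088  0.295] [-0.14  0.41  0.33  1.5  -0.12  1.41  1.36] dq 0.12 e 0.0 0.0
d [  4.7 -13.3   0.5] w [-0.016 -0.016  0.153] | [ 0.578 -0.098  0.296] [-0.15  0.38  0.37  1.54 -0.13  1.38  1.23] dq 0.12 e 0.0 0.0
d [  2.6 -13.9   0.2] w [-0.016 -0.016  0.153] | [ 0.569 -0.109  0.297] [-0.16  0.35  0.4   1.58 -0.14  1.35  1.11] dq 0.12 e 0.0 0.0
d [  0.5 -14.2  -0. ] w [-0.016 -0.016  0.153] | [ 0.559 -0.119  0.297] [-0.17  0.33  0.43  1.61 -0.15  1.32  0.98] dq 0.13 e 0.0 0.0
d [ -1.7 -14.1  -0.2] w [-0.016 -0.016  0.153] | [ 0.549 -0.129  0.2
[... 1794 characters left out ...]
.488 -0.188  0.234] [-0.26  0.17  0.77  2.01 -0.39  0.91 -0.72] dq 0.13 e 0.0 0.0
d [ 0.1  0.7 18.7] w [0.021 0.116 0.088] | [ 0.493 -0.187  0.216] [-0.21  0.16  0.77  2.09 -0.57  0.79 -0.62] dq 0.17 e 0.0 0.0
d [-2.   1.2 18.5] w [0.021 0.116 0.088] | [ 0.497 -0.186  0.197] [-0.14  0.17  0.74  2.18 -0.8   0.7  -0.46] dq 0.24 e 0.0 0.0
--
d [-8.5  3.2 17.8] w [0. 0. 0.] | [ 0.497 -0.186  0.177] [-0.11  0.21  0.72  2.2  -0.88  0.68 -0.37] dq 0.08 e 0.0 0.0
d [-8.5  3.2 17.8] w [0. 0. 0.] | [ 0.497 -0.186  0.157] [-0.08  0.25  0.7   2.22 -0.96  0.67 -0.29] dq 0.08 e 0.0 0.0
d [-8.5  3.2 17.8] w [0. 0. 0.] | [ 0.497 -0.186  0.137] [-0.05  0.29  0.67  2.23 -1.04  0.65 -0.21] dq 0.08 e 0.0 0.0
--
```

Call:
carry_out(
  deltas=[
    {"dx":8.5,"dy":-11.3,"dz":1,"rx":-0.016,"ry":-0.016,"rz":0.153},
    {"dx":6.7,"dy":-12.5,"dz":1,"rx":-0.016,"ry":-0.016,"rz":0.153},
    {"dx":4.7,"dy":-13.3,"dz":0.5,"rx":-0.016,"ry":-0.016,"rz":0.153},
    {"dx":2.6,"dy":-13.9,"dz":0,"rx":-0.016,"ry":-0.016,"rz":0.153},
    {"dx":0.5,"dy":-14.2,"dz":0,"rx":-0.016,"ry":-0.016,"rz":0.153},
    {"dx":-1.7,"dy":-14.1,"dz":0,"rx":-0.016,"ry":-0.016,"rz":0.153},
    {"dx":-3.8,"dy":-13.6,"dz":-0.4,"rx":-0.016,"ry":-0.016,"rz":0.153},
    {"dx":-5.9,"dy":-12.9,"dz":-0.6,"rx":-0.016,"ry":-0.016,"rz":0.153},
    {"dx":-7.8,"dy":-11.8,"dz":-0.6,"rx":-0.016,"ry":-0.016,"rz":0.153},
  ],
  hand=0.21,
)

```text
clock: 9.9
tool_pos: [0.5179, -0.1604, 0.2959]
ee_rot: [-3.139, 0.001, 1.646]
contact_force: [0.3, -0.5, -0.4]
gripper_width: 0.0201
```

Call:
carry_out(
  deltas=[
    {"dx":-3,"dy":-4.7,"dz":3.3,"rx":0,"ry":0,"rz":0.15},
    {"dx":-3.6,"dy":-4.2,"dz":3.3,"rx":0,"ry":0,"rz":0.15},
    {"dx":-4.2,"dy":-3.6,"dz":3.3,"rx":0,"ry":0,"rz":0.15},
    {"dx":-4.7,"dy":-2.9,"dz":3.3,"rx":0,"ry":0,"rz":0.15},
    {"dx":-5.1,"dy":-2.2,"dz":3.3,"rx":0,"ry":0,"rz":0.15},
    {"dx":-5.4,"dy":-1.4,"dz":3.3,"rx":0,"ry":0,"rz":0.15},
    {"dx":-5.5,"dy":-0.6,"dz":3.3,"rx":0,"ry":0,"rz":0.15},
    {"dx":-5.6,"dy":0.2,"dz":3.3,"rx":0,"ry":0,"rz":0.15},
    {"dx":-5.5,"dy":1.1,"dz":3.3,"rx":0,"ry":0,"rz":0.15},
  ],
)

```text
clock: 11.02
tool_pos: [0.478, -0.1902, 0.2663]
ee_rot: [-3.141, 0.003, 0.296]
contact_force: [-0.0, 0.5, -0.2]
gripper_width: 0.0199
```

```bash
python3 - <<'E'
from path import *
s=bot.get_state();q=s['joint_pos'];print(q.round(3),s['tool_pos'],s['ee_rot'],s['gripper_width'])
print('fkerr',F(q)[0]-s['tool_pos'])
PRE=PC-ex*.04
seq([(PRE+ez*.06,RC,5),(PRE,RC,3)],q)
E
```

```text
[-0.352  0.226  0.781  1.854 -0.173  1.134 -0.785] [ 0.47804741 -0.19015735  0.26628241] [-3.14128812  0.00320959  0.29612639] 0.019865599495249544
fkerr [ 0.00087871  0.00112763 -0.00143241]
d [ 3.9  0.3 13.8] w [0.017 0.094 0.07 ] | [ 0.482 -0.189  0.253] [-0.32  0.2   0.79  1.91 -0.25  1.05 -0.77] dq 0.09 e 0.0 0.0
d [ 2.6  0.3 14.1] w [0.017 0.094 0.07 ] | [ 0.486 -0.188  0.239] [-0.29  0.18  0.79  1.98 -0.34  0.95 -0.74] dq 0.09 e 0.0 0.0
d [ 1.3  0.4 14.2] w [0.017 0.094 0.07 ] | [ 0.489 -0.188  0.225] [-0.25  0.17  0.79  2.04 -0.46  0.86 -0.69] dq 0.12 e 0.0 0.0
d [ 0.   0.6 14.3] w [0.017 0.094 0.07 ] | [ 0.493 -0.187  0.211] [-0.21  0.16  0.77  2.11 -0.61  0.77 -0.59] dq 0.15 e 0.0 0.0
d [-1.3  0.9 14.2] w [0.017 0.094 0.07 ] | [ 0.497 -0.186  0.197] [-0.15  0.17  0.75  2.18 -0.81  0.7  -0.45] dq 0.19 e 0.0 0.0
--
d [-8.5  3.2 17.8] w [0. 0. 0.] | [ 0.497 -0.186  0.177] [-0.12  0.21  0.73  2.2  -0.88  0.69 -0.37] dq 0.08 e 0.0 0.0
d [-8.5  3.2 17.8] w [0. 0. 0.] | [ 0.497 -0.186  0.157] [-0.09  0.25  0.71  2.22 -0.96  0.67 -0.29] dq 0.08 e 0.0 0.0
d [-8.5  3.2 17.8] w [0. 0. 0.] | [ 0.497 -0.186  0.137] [-0.06  0.29  0.68  2.23 -1.04  0.65 -0.2 ] dq 0.08 e 0.0 0.0
--
```

Call:
carry_out(
  deltas=[
    {"dx":3.9,"dy":0.3,"dz":13.8,"rx":0.017,"ry":0.094,"rz":0.07},
    {"dx":2.6,"dy":0.3,"dz":14.1,"rx":0.017,"ry":0.094,"rz":0.07},
    {"dx":1.3,"dy":0.4,"dz":14.2,"rx":0.017,"ry":0.094,"rz":0.07},
    {"dx":0,"dy":0.6,"dz":14.3,"rx":0.017,"ry":0.094,"rz":0.07},
    {"dx":-1.3,"dy":0.9,"dz":14.2,"rx":0.017,"ry":0.094,"rz":0.07},
    {"dx":-8.5,"dy":3.2,"dz":17.8,"rx":0,"ry":0,"rz":0},
    {"dx":-8.5,"dy":3.2,"dz":17.8,"rx":0,"ry":0,"rz":0},
    {"dx":0,"dy":0,"dz":0,"rx":0,"ry":0,"rz":0},
  ],
)

```text
clock: 12.02
tool_pos: [0.4963, -0.1858, 0.1566]
ee_rot: [-2.964, -0.437, -0.096]
contact_force: [0.5, -0.1, 0.3]
gripper_width: 0.0197
```

```bash
python3 - <<'E'
from path import *
s=bot.get_state();q=s['joint_pos'];print(q.round(3),s['tool_pos'],s['ee_rot'],s['contact_force'])
PRE=PC-ex*.02
seq([(PC-ex*.03,RC,3),(PC-ex*.01,RC,2)],q)
import cv2
p,d=bot.snapshot('scene');cv2.imwrite('pics/b1.png',cv2.resize(p[150:270,280:440],None,fx=5,fy=5))
E
```

```text
[-0.102  0.25   0.671  2.196 -0.942  0.629 -0.348] [ 0.49628666 -0.1858438   0.15661801] [-2.96439822 -0.43729839 -0.09602153] [ 0.46444485 -0.05751522  0.27321945]
d [0.5 1.3 7.2] w [-0.     0.001  0.001] | [ 0.5   -0.186  0.15 ] [-0.05  0.27  0.67  2.21 -0.98  0.66 -0.27] dq 0.08 e 0.0 0.0
d [0.5 1.3 7.2] w [-0.     0.001  0.001] | [ 0.503 -0.187  0.144] [-0.04  0.28  0.66  2.21 -1.01  0.65 -0.24] dq 0.03 e 0.0 0.0
d [0.5 1.3 7.2] w [-0.     0.001  0.001] | [ 0.507 -0.187  0.137] [-0.03  0.3   0.65  2.21 -1.04  0.65 -0.22] dq 0.03 e 0.0 0.0
--
d [9.1 0.7 4.2] w [0. 0. 0.] | [ 0.517 -0.188  0.137] [-0.04  0.32  0.64  2.19 -1.04  0.65 -0.23] dq 0.02 e 0.0 0.0
d [9.1 0.7 4.2] w [0. 0. 0.] | [ 0.527 -0.189  0.137] [-0.04  0.33  0.64  2.17 -1.04  0.66 -0.24] dq 0.02 e 0.0 0.0
--
```

View pics/b1.png

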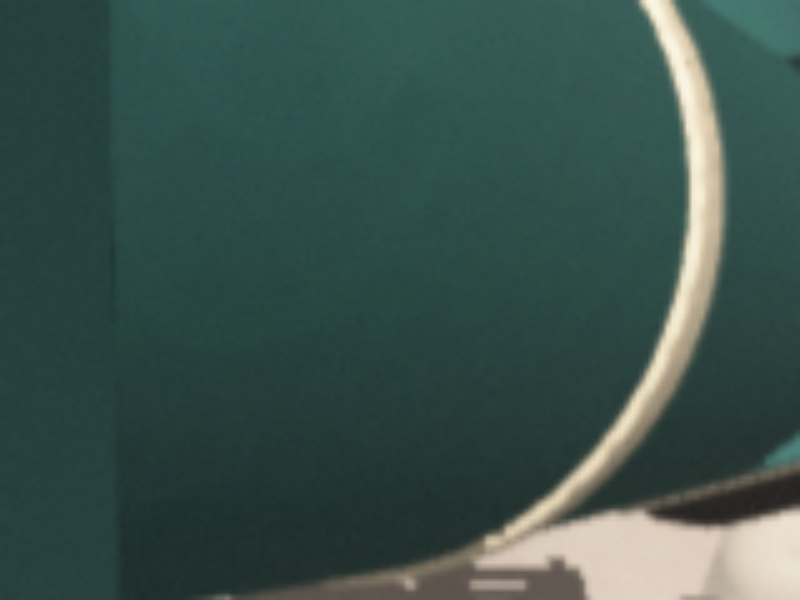

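The arm hides the gap from the scene camera, so I'll carry on by feel.

Call:
carry_out(
  deltas=[
    {"dx":0.5,"dy":1.3,"dz":7.2,"rx":0,"ry":0,"rz":0},
    {"dx":0.5,"dy":1.3,"dz":7.2,"rx":0,"ry":0,"rz":0},
    {"dx":0.5,"dy":1.3,"dz":7.2,"rx":0,"ry":0,"rz":0},
    {"dx":9.1,"dy":0.7,"dz":4.2,"rx":0,"ry":0,"rz":0},
    {"dx":6.4,"dy":0.5,"dz":3,"rx":0,"ry":0,"rz":0},
    {"dx":0,"dy":0,"dz":0,"rx":0,"ry":0,"rz":0},
  ],
)

```text
clock: 12.82
tool_pos: [0.5255, -0.1887, 0.1387]
ee_rot: [-2.965, -0.44, -0.094]
contact_force: [-0.1, 0.2, -0.1]
gripper_width: 0.0198
```

```bash
python3 - <<'E'
from path import *
s=bot.get_state();q=s['joint_pos'];print(q.round(3),s['tool_pos'],s['ee_rot'],s['contact_force'])
rr=R.from_euler('xyz',s['ee_rot']);print(rep(rr,s['tool_pos'],s['gripper_width'],-127));print('ex,ez in tool',rr.inv().apply(ex),rr.inv().apply(ez),rr.inv().apply(ey))
print(C@(s['tool_pos']-PC)*1000)
import cv2
p,d=bot.snapshot('top');cv2.imwrite('pics/b2.png',cv2.resize(p[90:260,260:460],None,fx=4,fy=3.5))
E
```

```text
[-0.073  0.334  0.631  2.151 -1.029  0.626 -0.293] [ 0.52545427 -0.18874283  0.13870346] [-2.96535718 -0.44011761 -0.09427844] [-0.05770871  0.19946905 -0.11228989]
{-1: {'K': array([-128.9,  -53.3,  126.8]), 'lipz': np.float64(122.8), 'minz': np.float64(119.9), 'y': (np.float64(-53.3), np.float64(-40.9))}, 1: {'K': array([-126.7,  -85.1,  121.6]), 'lipz': np.float64(122.5), 'minz': np.float64(114.8), 'y': (np.float64(-85.1), np.float64(-72.7))}}
ex,ez in tool [0.90469328 0.07048349 0.42019299] [ 0.42604587 -0.15861645 -0.89068835] [-0.0038707  -0.98482125  0.17352843]
[-11.3669137   -0.20578938   1.30345956]
```

View pics/b2.png

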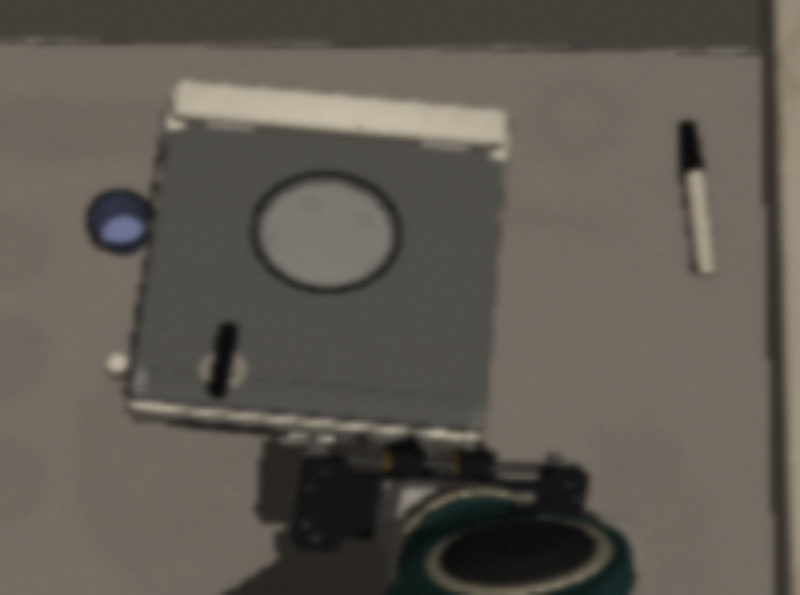

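Call:
carry_out(
  deltas=[
    {"dx":2.3,"dy":0.2,"dz":1.05,"rx":0,"ry":0,"rz":0},
    {"dx":2.3,"dy":0.2,"dz":1.05,"rx":0,"ry":0,"rz":0},
    {"dx":2.3,"dy":0.2,"dz":1.05,"rx":0,"ry":0,"rz":0},
    {"dx":0,"dy":0,"dz":0,"rx":0,"ry":0,"rz":0},
  ],
)

```text
clock: 13.38
tool_pos: [0.5326, -0.1895, 0.1386]
ee_rot: [-2.965, -0.44, -0.095]
contact_force: [-0.4, 0.1, 0.5]
gripper_width: 0.0199
```

Call:
carry_out(
  deltas=[
    {"dx":0.9,"dy":0.1,"dz":0.4,"rx":0,"ry":0,"rz":0},
    {"dx":0.9,"dy":0.1,"dz":0.4,"rx":0,"ry":0,"rz":0},
  ],
)

```text
clock: 13.62
tool_pos: [0.5344, -0.1897, 0.1387]
ee_rot: [-2.965, -0.44, -0.095]
contact_force: [1.0, -0.4, 0.1]
gripper_width: 0.0194
```

Call:
carry_out(
  deltas=[
    {"dx":0.9,"dy":0.1,"dz":0.4,"rx":0,"ry":0,"rz":0},
    {"dx":0,"dy":0,"dz":0,"rx":0,"ry":0,"rz":0},
  ],
)

```text
clock: 13.88
tool_pos: [0.5353, -0.1898, 0.1386]
ee_rot: [-2.965, -0.44, -0.095]
contact_force: [-1.7, -0.5, 0.4]
gripper_width: 0.0194
```

Call:
carry_out(
  deltas=[
    {"dx":0.9,"dy":0.1,"dz":0.4,"rx":0,"ry":0,"rz":0},
    {"dx":0,"dy":0,"dz":0,"rx":0,"ry":0,"rz":0},
  ],
)

```text
clock: 14.12
tool_pos: [0.5363, -0.1899, 0.1386]
ee_rot: [-2.965, -0.44, -0.095]
contact_force: [-2.6, -0.1, 0.5]
gripper_width: 0.0198
```

Call:
carry_out(
  deltas=[
    {"dx":0.9,"dy":0.1,"dz":0.4,"rx":0,"ry":0,"rz":0},
    {"dx":0,"dy":0,"dz":0,"rx":0,"ry":0,"rz":0},
  ],
)

```text
clock: 14.38
tool_pos: [0.5373, -0.19, 0.1386]
ee_rot: [-2.965, -0.44, -0.095]
contact_force: [-2.5, 0.9, 2.0]
gripper_width: 0.0196
```

Call:
carry_out(
  deltas=[
    {"dx":0.9,"dy":0.1,"dz":0.4,"rx":0,"ry":0,"rz":0},
    {"dx":0,"dy":0,"dz":0,"rx":0,"ry":0,"rz":0},
  ],
)

```text
clock: 14.62
tool_pos: [0.5383, -0.1901, 0.1387]
ee_rot: [-2.965, -0.44, -0.095]
contact_force: [-3.1, 1.7, 1.1]
gripper_width: 0.0194
```

Call:
carry_out(
  deltas=[
    {"dx":0.7,"dy":0.1,"dz":0.3,"rx":0,"ry":0,"rz":0},
    {"dx":0,"dy":0,"dz":0,"rx":0,"ry":0,"rz":0},
  ],
)

```text
clock: 14.88
tool_pos: [0.5386, -0.1902, 0.1384]
ee_rot: [-2.965, -0.439, -0.095]
contact_force: [-9.0, 0.9, 1.1]
gripper_width: 0.0194
```

Call:
carry_out(
  deltas=[
    {"dx":0.7,"dy":0.1,"dz":0.3,"rx":0,"ry":0,"rz":0},
    {"dx":0,"dy":0,"dz":0,"rx":0,"ry":0,"rz":0},
  ],
)

```text
clock: 15.12
tool_pos: [0.5387, -0.1902, 0.138]
ee_rot: [-2.964, -0.438, -0.095]
contact_force: [-13.0, 2.2, 3.7]
gripper_width: 0.0196
```

Call:
carry_out(
  deltas=[
    {"dx":0.5,"dy":0,"dz":0.2,"rx":0,"ry":0,"rz":0},
    {"dx":0,"dy":0,"dz":0,"rx":0,"ry":0,"rz":0},
  ],
)

```text
clock: 15.38
tool_pos: [0.5388, -0.1902, 0.1378]
ee_rot: [-2.964, -0.437, -0.095]
contact_force: [-18.0, 2.1, 3.5]
gripper_width: 0.02
```

Call:
carry_out(
  deltas=[
    {"dx":-2.2,"dy":-0.2,"dz":-1,"rx":0,"ry":0,"rz":0},
    {"dx":0,"dy":0,"dz":0,"rx":0,"ry":0,"rz":0},
  ],
)

```text
clock: 15.62
tool_pos: [0.5377, -0.19, 0.1385]
ee_rot: [-2.965, -0.439, -0.095]
contact_force: [-4.5, 0.4, -3.0]
gripper_width: 0.0199
```

```bash
python3 - <<'E'
from path import *
s=bot.get_state();q=s['joint_pos'];print(q.round(3),s['tool_pos'],s['ee_rot'],s['contact_force'])
rr=R.from_euler('xyz',s['ee_rot']);print(rep(rr,s['tool_pos'],s['gripper_width'],-127));print('ex,ez in tool',rr.inv().apply(ex),rr.inv().apply(ez),rr.inv().apply(ey))
import cv2
p,d=bot.snapshot('top');P=cloud('top',d)
h=cw(100,0,114)
for uv in [(310,190),(340,190),(370,190),(345,180),(375,150)]: 
    X=P[uv[1],uv[0]];print(uv,X.round(3),np.arctan2(X[2]-.114,-(X-h)@ex)-np.arctan2(.008,-(X-h)@ex))
E
grep -n "^def cloud" h.py
```

```text
[-0.075  0.354  0.627  2.124 -1.032  0.633 -0.306] [ 0.53770578 -0.19004022  0.1384958 ] [-2.96487095 -0.43935589 -0.09479001] [-4.45438207  0.38343977 -3.02739399]
{-1: {'K': array([-116.6,  -53.4,  126.6]), 'lipz': np.float64(148.7), 'minz': np.float64(119.8), 'y': (np.float64(-55.6), np.float64(-41.0))}, 1: {'K': array([-114.4,  -85.4,  121.4]), 'lipz': np.float64(148.4), 'minz': np.float64(114.6), 'y': (np.float64(-88.5), np.float64(-73.0))}}
ex,ez in tool [0.90501544 0.07006285 0.41956912] [ 0.42535662 -0.15910652 -0.89093034] [-0.00433506 -0.98477221  0.17379555]
4:def cloud(n,d):Traceback (most recent call last):
  File "<stdin>", line 5, in <module>
NameError: name 'cloud' is not defined
```

Call:
carry_out(
  deltas=[
    {"dx":0.6,"dy":-0.3,"dz":-1.9,"rx":0,"ry":0,"rz":0},
    {"dx":0.6,"dy":-0.3,"dz":-1.9,"rx":0,"ry":0,"rz":0},
    {"dx":0,"dy":0,"dz":0,"rx":0,"ry":0,"rz":0},
  ],
)

```text
clock: 16.05
tool_pos: [0.5374, -0.1901, 0.1429]
ee_rot: [-2.965, -0.44, -0.095]
contact_force: [-5.8, 0.9, -3.6]
gripper_width: 0.0198
```

```bash
python3 - <<'E'
from h import *
s=bot.get_state();print(s['tool_pos'],s['contact_force'],s['torque'])
p,d=bot.snapshot('top');P=cloud('top',d)
h=cw(100,0,114)
for uv in [(310,190),(340,190),(370,190),(345,180),(375,150)]: 
    X=P[uv[1],uv[0]];print(uv,X.round(3),np.arctan2(X[2]-.114,-(X-h)@ex)-np.arctan2(.008,-(X-h)@ex))
E
```

```text
[ 0.53739334 -0.19012888  0.14288793] [-5.84888611  0.9209559  -3.58304433] [-0.03205495  2.14400571  0.33930793]
(310, 190) [ 0.598 -0.055  0.153] 0.16444162886878072
(340, 190) [ 0.598 -0.135  0.161] 0.2129386190700882
(370, 190) [ 0.6   -0.214  0.157] 0.2032698670811107
(345, 180) [ 0.626 -0.148  0.154] 0.20861453536615743
(375, 150) [ 0.715 -0.231  0.13 ] 0.14507925543161418
```

Call:
carry_out(
  deltas=[
    {"dx":0.7,"dy":-0.3,"dz":-1.85,"rx":0,"ry":0,"rz":0},
    {"dx":0,"dy":0,"dz":0,"rx":0,"ry":0,"rz":0},
  ],
)

```text
clock: 16.35
tool_pos: [0.5373, -0.1901, 0.1449]
ee_rot: [-2.965, -0.44, -0.095]
contact_force: [-5.4, 1.4, -2.9]
gripper_width: 0.0199
```

Call:
carry_out(
  deltas=[
    {"dx":0.8,"dy":-0.3,"dz":-1.8,"rx":0,"ry":0,"rz":0},
    {"dx":0,"dy":0,"dz":0,"rx":0,"ry":0,"rz":0},
  ],
)

```text
clock: 16.6
tool_pos: [0.5372, -0.1902, 0.147]
ee_rot: [-2.965, -0.44, -0.095]
contact_force: [-5.6, 1.3, -2.9]
gripper_width: 0.02
```

Call:
carry_out(
  deltas=[
    {"dx":0.9,"dy":-0.3,"dz":-1.75,"rx":0,"ry":0,"rz":0},
    {"dx":0,"dy":0,"dz":0,"rx":0,"ry":0,"rz":0},
  ],
)

```text
clock: 16.85
tool_pos: [0.5373, -0.1903, 0.149]
ee_rot: [-2.965, -0.44, -0.095]
contact_force: [-5.0, 1.0, -3.0]
gripper_width: 0.0196
```

Call:
carry_out(
  deltas=[
    {"dx":0.9,"dy":-0.3,"dz":-1.75,"rx":0,"ry":0,"rz":0},
    {"dx":0,"dy":0,"dz":0,"rx":0,"ry":0,"rz":0},
  ],
)

```text
clock: 17.1
tool_pos: [0.5374, -0.1902, 0.151]
ee_rot: [-2.965, -0.44, -0.095]
contact_force: [-5.7, 1.2, -3.5]
gripper_width: 0.0194
```

```bash
cat >> h.py <<'E'
def lidang(n='top',save=None):
    p,d=bot.snapshot(n);P=cloud(n,d)
    if save: cv2.imwrite(save,cv2.resize(p[90:260,260:460],None,fx=4,fy=3.5))
    X=(P-O)@np.array([ex,ey,ez]).T*1000
    m=(d>0)&(X[...,1]>-100)&(X[...,1]<25)&(X[...,0]<40)&(X[...,0]>-140)&(X[...,2]>112)&(X[...,2]<300)
    if n=='top':m[:112]=False
    Q=X[m];
    # robust: angle per pixel
    v=Q-[100,0,114];rr=np.hypot(v[:,0],v[:,2]);a=np.arctan2(v[:,2],-v[:,0])-np.arcsin(8/np.maximum(rr,9))
    hst,e=np.histogram(a,bins=np.arange(-.1,1.6,.02));i=hst.argmax();s=abs(a-e[i]-.01)<.03
    print('lid',np.median(a[s]).round(3),s.sum())
E
python3 - <<'E'
from h import *
lidang('top','pics/b3.png')
E
```

```text
lid 0.212 2334
```

View pics/b3.png

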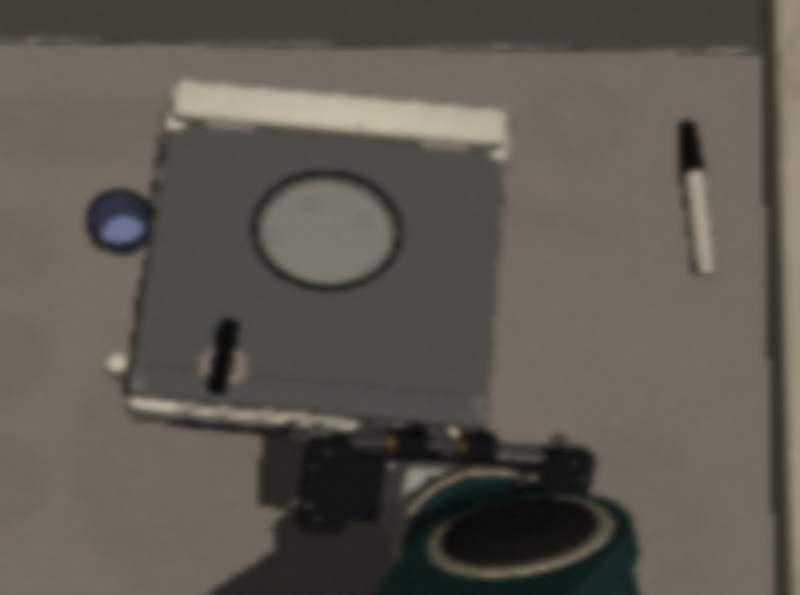

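Call:
carry_out(
  deltas=[
    {"dx":1.0,"dy":-0.3,"dz":-1.7,"rx":0,"ry":0,"rz":0},
    {"dx":0,"dy":0,"dz":0,"rx":0,"ry":0,"rz":0},
  ],
)

```text
clock: 17.4
tool_pos: [0.5374, -0.1903, 0.1529]
ee_rot: [-2.965, -0.44, -0.095]
contact_force: [-7.1, 1.0, -3.9]
gripper_width: 0.0198
```

Call:
carry_out(
  deltas=[
    {"dx":1.0,"dy":-0.3,"dz":-1.7,"rx":0,"ry":0,"rz":0},
    {"dx":0,"dy":0,"dz":0,"rx":0,"ry":0,"rz":0},
  ],
)

```text
clock: 17.65
tool_pos: [0.5371, -0.1901, 0.1543]
ee_rot: [-2.965, -0.439, -0.095]
contact_force: [-7.6, 1.2, -7.0]
gripper_width: 0.0197
```

```bash
python3 - <<'E'
from h import *
lidang('top')
E
```

```text
lid 0.221 2120
```

Call:
carry_out(
  deltas=[
    {"dx":0.5,"dy":-0.15,"dz":-0.85,"rx":0,"ry":0,"rz":0},
    {"dx":0,"dy":0,"dz":0,"rx":0,"ry":0,"rz":0},
  ],
)

```text
clock: 17.95
tool_pos: [0.5369, -0.1901, 0.155]
ee_rot: [-2.965, -0.438, -0.095]
contact_force: [-8.2, 1.4, -10.4]
gripper_width: 0.0197
```

Call:
carry_out(
  deltas=[
    {"dx":0.5,"dy":-0.15,"dz":-0.85,"rx":0,"ry":0,"rz":0},
    {"dx":0,"dy":0,"dz":0,"rx":0,"ry":0,"rz":0},
  ],
)

```text
clock: 18.2
tool_pos: [0.5366, -0.19, 0.1557]
ee_rot: [-2.965, -0.437, -0.095]
contact_force: [-8.0, 1.0, -12.2]
gripper_width: 0.0198
```

```bash
python3 - <<'E'
from h import *
lidang('top')
E
```

```text
lid 0.217 2309
```

Call:
carry_out(
  deltas=[
    {"dx":0.4,"dy":-0.15,"dz":-0.9,"rx":0,"ry":0,"rz":0},
    {"dx":0,"dy":0,"dz":0,"rx":0,"ry":0,"rz":0},
  ],
)

```text
clock: 18.5
tool_pos: [0.5364, -0.1899, 0.1565]
ee_rot: [-2.964, -0.437, -0.095]
contact_force: [-9.0, 0.7, -14.5]
gripper_width: 0.0197
```

Call:
carry_out(
  deltas=[
    {"dx":0.4,"dy":-0.15,"dz":-0.9,"rx":0,"ry":0,"rz":0},
    {"dx":0,"dy":0,"dz":0,"rx":0,"ry":0,"rz":0},
  ],
)

```text
clock: 18.75
tool_pos: [0.5361, -0.1898, 0.1572]
ee_rot: [-2.964, -0.436, -0.095]
contact_force: [-10.3, 1.0, -15.3]
gripper_width: 0.0199
```

```bash
python3 - <<'E'
from h import *
for i in range(3): lidang('top')
s=bot.get_state();print(s['tool_pos'],s['contact_force'],s['torque'])
E
```

```text
lid 0.217 2283
lid 0.217 2303
lid 0.217 2316
[ 0.53608389 -0.18977789  0.15719317] [ -9.54362406   1.39973022 -15.09222815] [-0.34131228  4.23967024  0.49508339]
```

Call:
carry_out(
  deltas=[
    {"dx":-2.5,"dy":0.3,"dz":2.5,"rx":0,"ry":0,"rz":0},
    {"dx":-4,"dy":0.5,"dz":3,"rx":0,"ry":0,"rz":0},
    {"dx":-8,"dy":1,"dz":4,"rx":0,"ry":0,"rz":0},
    {"dx":-8,"dy":0,"dz":-2,"rx":0,"ry":0,"rz":0},
    {"dx":0,"dy":0,"dz":0,"rx":0,"ry":0,"rz":0},
  ],
)

```text
clock: 19.52
tool_pos: [0.5203, -0.1893, 0.1422]
ee_rot: [-2.965, -0.44, -0.096]
contact_force: [0.6, 1.0, 0.7]
gripper_width: 0.0198
```

```bash
cat > plan2.py <<'E'
from g import *
def mk(roll,K,psi=.3,pitch=-1.1,op=.02):
    r=Rt(psi,pitch,roll,0);p=cw(-130,-66,138)
    for _ in range(4):
        k=rep(r,p,op)[-1]['K'];p=p+C.T@(np.array(K-k)/1000)
    return p,r
E
python3 - <<'E'
from plan2 import *
from h import bot,lidang
lidang('top')
s=bot.get_state();print(s['tool_pos'],s['ee_rot'],s['contact_force'])
print(rep(R.from_euler('xyz',s['ee_rot']),s['tool_pos'],s['gripper_width'],-127))
for op in(.02,.026):
  for roll in(-.2,-.15,-.1,-.05):
    p,r=mk(roll,np.array([-116.4,-50,125]),op=op);print(op,roll,rep(r,p,op,-127))
E
```

```text
lid 0.21 2330
[ 0.52070537 -0.18930498  0.1423977 ] [-2.96484152 -0.44039321 -0.09527862] [ 0.96208667 -0.68630699 -0.09708603]
{-1: {'K': array([-133.6,  -54.3,  130.5]), 'lipz': np.float64(116.6), 'minz': np.float64(123.6), 'y': (np.float64(-54.3), np.float64(-41.9))}, 1: {'K': array([-131.4,  -86.1,  125.3]), 'lipz': np.float64(116.2), 'minz': np.float64(118.5), 'y': (np.float64(-86.1), np.float64(-73.7))}}
0.02 -0.2 {-1: {'K': array([-116.4,  -50. ,  125. ]), 'lipz': np.float64(147.6), 'minz': np.float64(117.9), 'y': (np.float64(-52.4), np.float64(-37.8))}, 1: {'K': array([-109.6,  -81.6,  122.1]), 'lipz': np.float64(159.1), 'minz': np.float64(115.0), 'y': (np.float64(-86.8), np.float64(-69.5))}}
0.02 -0.15 {-1: {'K': array([-116.4,  -50. ,  125. ]), 'lipz': np.float64(147.6), 'minz': np.float64(117.9), 'y': (np.float64(-53.1), np.float64(-37.9))}, 1: {'K': array([-108.2,  -81.4,  122.8]), 'lipz': np.float64(162.8), 'minz': np.float64(115.7), 'y': (np.float64(-87.1), np.float64(-69.3))}}
0.02 -0.1 {-1: {'K': array([-116.4,  -50. ,  125. ]), 'lipz': np.float64(147.5), 'minz': np.f
[... 989 characters left out ...]
.4]), 'lipz': np.float64(165.5), 'minz': np.float64(115.3), 'y': (np.float64(-93.4), np.float64(-75.1))}}
0.026 -0.1 {-1: {'K': array([-116.4,  -50. ,  125. ]), 'lipz': np.float64(147.5), 'minz': np.float64(117.7), 'y': (np.float64(-53.9), np.float64(-38.0))}, 1: {'K': array([-105. ,  -86.7,  123.2]), 'lipz': np.float64(169.9), 'minz': np.float64(116.0), 'y': (np.float64(-93.7), np.float64(-74.8))}}
0.026 -0.05 {-1: {'K': array([-116.4,  -50. ,  125. ]), 'lipz': np.float64(147.5), 'minz': np.float64(117.7), 'y': (np.float64(-54.6), np.float64(-38.2))}, 1: {'K': array([-103.4,  -86.2,  124.1]), 'lipz': np.float64(174.3), 'minz': np.float64(116.9), 'y': (np.float64(-93.8), np.float64(-74.4))}}
```

```bash
python3 - <<'E'
from plan2 import *
from path import seq
from h import bot
q=bot.get_state()['joint_pos']
p1,r1=mk(-.2,np.array([-132,-50,125]));p2,_=mk(-.2,np.array([-122,-50,125]))
print(p1,p2,mk(-.2,np.array([-116.2,-50,125]))[0])
print(seq([(p1,r1,3),(p2,r1,2)],q).round(2))
print(r1.inv().apply(ex),r1.inv().apply(ez),r1.inv().apply(ey))
E
```

```text
[ 0.52421625 -0.18651676  0.1375    ] [ 0.53417577 -0.18741555  0.1375    ] [ 0.5399523  -0.18793684  0.1375    ]
d [ 0.3 -0.7  2.1] w [-0.    -0.    -0.052] | [ 0.522 -0.188  0.141] [-0.03  0.32  0.63  2.18 -1.03  0.65 -0.2 ] dq 0.1 e 0.0 0.0
d [ 0.3 -0.7  2.1] w [-0.    -0.    -0.052] | [ 0.523 -0.187  0.139] [-0.03  0.32  0.62  2.18 -1.03  0.65 -0.14] dq 0.05 e 0.0 0.0
d [ 0.3 -0.6  2.1] w [-0.    -0.    -0.052] | [ 0.524 -0.187  0.138] [-0.02  0.32  0.61  2.18 -1.03  0.64 -0.09] dq 0.05 e 0.0 0.0
--
d [4.4 1.  2.1] w [0. 0. 0.] | [ 0.529 -0.187  0.138] [-0.02  0.33  0.61  2.17 -1.03  0.65 -0.1 ] dq 0.01 e 0.0 0.0
d [4.4 1.  2.1] w [0. 0. 0.] | [ 0.534 -0.187  0.138] [-0.02  0.34  0.61  2.16 -1.04  0.65 -0.1 ] dq 0.01 e 0.0 0.0
--
[-0.02  0.34  0.61  2.16 -1.04  0.65 -0.1 ]
[0.8833867  0.20884966 0.41953516] [ 0.4445544  -0.09011564 -0.89120736] [ 0.14832167 -0.97378693  0.17245199]
```

Call:
carry_out(
  deltas=[
    {"dx":0.3,"dy":-0.7,"dz":2.1,"rx":0,"ry":0,"rz":-0.052},
    {"dx":0.3,"dy":-0.7,"dz":2.1,"rx":0,"ry":0,"rz":-0.052},
    {"dx":0.3,"dy":-0.6,"dz":2.1,"rx":0,"ry":0,"rz":-0.052},
    {"dx":4.4,"dy":1,"dz":2.1,"rx":0,"ry":0,"rz":0},
    {"dx":4.4,"dy":1,"dz":2.1,"rx":0,"ry":0,"rz":0},
    {"dx":0,"dy":0,"dz":0,"rx":0,"ry":0,"rz":0},
  ],
)

```text
clock: 20.32
tool_pos: [0.5346, -0.1872, 0.1372]
ee_rot: [-3.04, -0.462, 0.077]
contact_force: [-0.1, -0.3, -0.2]
gripper_width: 0.02
```

Call:
carry_out(
  deltas=[
    {"dx":1.3,"dy":0.3,"dz":0.6,"rx":0,"ry":0,"rz":0},
    {"dx":0,"dy":0,"dz":0,"rx":0,"ry":0,"rz":0},
  ],
)

```text
clock: 20.58
tool_pos: [0.5356, -0.1873, 0.1372]
ee_rot: [-3.04, -0.462, 0.077]
contact_force: [0.2, -0.2, -0.2]
gripper_width: 0.0197
```

Call:
carry_out(
  deltas=[
    {"dx":0.9,"dy":0.2,"dz":0.4,"rx":0,"ry":0,"rz":0},
    {"dx":0,"dy":0,"dz":0,"rx":0,"ry":0,"rz":0},
  ],
)

```text
clock: 20.82
tool_pos: [0.5366, -0.1874, 0.1372]
ee_rot: [-3.04, -0.462, 0.077]
contact_force: [0.1, 0.2, -0.2]
gripper_width: 0.0199
```

```bash
cat > st.py <<'E'
from plan2 import *
from h import bot
s=bot.get_state();print(s['tool_pos'].round(4),s['ee_rot'].round(3),s['contact_force'].round(1),s['torque'].round(2))
print(rep(R.from_euler('xyz',s['ee_rot']),s['tool_pos'],s['gripper_width'],-127))
E
python3 st.py
```

```text
[ 0.5366 -0.1874  0.1372] [-3.04  -0.462  0.077] [ 0.1  0.2 -0.2] [-0.08  0.53  0.02]
{-1: {'K': array([-119.5,  -49.8,  124.8]), 'lipz': np.float64(140.7), 'minz': np.float64(117.6), 'y': (np.float64(-52.2), np.float64(-37.6))}, 1: {'K': array([-112.7,  -81.3,  121.8]), 'lipz': np.float64(152.1), 'minz': np.float64(114.7), 'y': (np.float64(-85.1), np.float64(-69.1))}}
```

As predicted, it is just short of the catch. I'll press in small steps.

Call:
carry_out(
  deltas=[
    {"dx":0.9,"dy":0.2,"dz":0.4,"rx":0,"ry":0,"rz":0},
    {"dx":0,"dy":0,"dz":0,"rx":0,"ry":0,"rz":0},
  ],
)

```text
clock: 21.08
tool_pos: [0.5376, -0.1874, 0.1372]
ee_rot: [-3.04, -0.461, 0.077]
contact_force: [-0.4, 0.9, -0.1]
gripper_width: 0.0196
```

Call:
carry_out(
  deltas=[
    {"dx":0.9,"dy":0.2,"dz":0.4,"rx":0,"ry":0,"rz":0},
    {"dx":0,"dy":0,"dz":0,"rx":0,"ry":0,"rz":0},
  ],
)

```text
clock: 21.32
tool_pos: [0.5385, -0.1875, 0.1372]
ee_rot: [-3.04, -0.461, 0.077]
contact_force: [-2.1, -0.5, -0.3]
gripper_width: 0.0198
```

Call:
carry_out(
  deltas=[
    {"dx":0.7,"dy":0.2,"dz":0.3,"rx":0,"ry":0,"rz":0},
    {"dx":0,"dy":0,"dz":0,"rx":0,"ry":0,"rz":0},
  ],
)

```text
clock: 21.58
tool_pos: [0.5393, -0.1876, 0.1372]
ee_rot: [-3.04, -0.461, 0.077]
contact_force: [-2.7, 0.2, -0.3]
gripper_width: 0.02
```

Call:
carry_out(
  deltas=[
    {"dx":0.7,"dy":0.2,"dz":0.3,"rx":0,"ry":0,"rz":0},
    {"dx":0,"dy":0,"dz":0,"rx":0,"ry":0,"rz":0},
  ],
)

```text
clock: 21.82
tool_pos: [0.5401, -0.1878, 0.1373]
ee_rot: [-3.04, -0.461, 0.077]
contact_force: [-2.5, 0.1, -1.0]
gripper_width: 0.0199
```

Call:
carry_out(
  deltas=[
    {"dx":0.6,"dy":0.1,"dz":0.3,"rx":0,"ry":0,"rz":0},
    {"dx":0,"dy":0,"dz":0,"rx":0,"ry":0,"rz":0},
  ],
)

```text
clock: 22.08
tool_pos: [0.5407, -0.1878, 0.1372]
ee_rot: [-3.04, -0.461, 0.077]
contact_force: [-4.5, 0.8, -0.1]
gripper_width: 0.0195
```

Call:
carry_out(
  deltas=[
    {"dx":0.4,"dy":0.1,"dz":0.2,"rx":0,"ry":0,"rz":0},
    {"dx":0,"dy":0,"dz":0,"rx":0,"ry":0,"rz":0},
  ],
)

```text
clock: 22.32
tool_pos: [0.541, -0.1878, 0.1371]
ee_rot: [-3.04, -0.461, 0.077]
contact_force: [-5.9, 0.6, 1.6]
gripper_width: 0.0196
```

```bash
python3 st.py
```

```text
[ 0.541  -0.1878  0.1371] [-3.04  -0.461  0.077] [-5.9  0.6  1.6] [0.03 1.78 0.17]
{-1: {'K': array([-115.1,  -49.9,  124.7]), 'lipz': np.float64(149.9), 'minz': np.float64(117.5), 'y': (np.float64(-52.8), np.float64(-37.8))}, 1: {'K': array([-108.4,  -81.2,  121.7]), 'lipz': np.float64(161.3), 'minz': np.float64(114.6), 'y': (np.float64(-86.9), np.float64(-69.0))}}
```

Call:
carry_out(
  deltas=[
    {"dx":0.9,"dy":-0.2,"dz":-1.8,"rx":0,"ry":0,"rz":0},
    {"dx":0,"dy":0,"dz":0,"rx":0,"ry":0,"rz":0},
  ],
)

```text
clock: 22.58
tool_pos: [0.5409, -0.1877, 0.139]
ee_rot: [-3.04, -0.461, 0.077]
contact_force: [-4.9, 0.6, -4.2]
gripper_width: 0.0194
```

Call:
carry_out(
  deltas=[
    {"dx":1,"dy":-0.1,"dz":-1.7,"rx":0,"ry":0,"rz":0},
    {"dx":0,"dy":0,"dz":0,"rx":0,"ry":0,"rz":0},
  ],
)

```text
clock: 22.82
tool_pos: [0.5409, -0.1877, 0.1409]
ee_rot: [-3.039, -0.461, 0.077]
contact_force: [-6.8, 0.3, -5.7]
gripper_width: 0.0198
```

```bash
python3 - <<'E'
from h import *
for i in range(2): lidang('top')
E
```

```text
lid 0.217 2265
lid 0.222 2147
```

Call:
carry_out(
  deltas=[
    {"dx":0.9,"dy":0,"dz":-1.2,"rx":0,"ry":0,"rz":0},
    {"dx":0,"dy":0,"dz":0,"rx":0,"ry":0,"rz":0},
  ],
)

```text
clock: 23.18
tool_pos: [0.5407, -0.1876, 0.1419]
ee_rot: [-3.039, -0.459, 0.077]
contact_force: [-8.7, 0.7, -8.5]
gripper_width: 0.0195
```

Call:
carry_out(
  deltas=[
    {"dx":0.9,"dy":0,"dz":-1.2,"rx":0,"ry":0,"rz":0},
    {"dx":0,"dy":0,"dz":0,"rx":0,"ry":0,"rz":0},
  ],
)

```text
clock: 23.42
tool_pos: [0.5404, -0.1875, 0.1429]
ee_rot: [-3.038, -0.458, 0.076]
contact_force: [-10.5, 1.6, -11.1]
gripper_width: 0.02
```

```bash
python3 - <<'E'
from h import *
for i in range(2): lidang('top')
E
python3 st.py
```

```text
lid 0.222 2131
lid 0.217 2268
[ 0.5405 -0.1875  0.1429] [-3.038 -0.458  0.076] [-10.4   1.1 -11.4] [-0.06  3.53  0.26]
{-1: {'K': array([-115.7,  -49.7,  130.4]), 'lipz': np.float64(154.5), 'minz': np.float64(123.3), 'y': (np.float64(-52.3), np.float64(-37.5))}, 1: {'K': array([-109. ,  -80.9,  127.4]), 'lipz': np.float64(166.0), 'minz': np.float64(120.3), 'y': (np.float64(-86.3), np.float64(-68.7))}}
```

Call:
carry_out(
  deltas=[
    {"dx":0.9,"dy":0,"dz":-0.8,"rx":0,"ry":0,"rz":0},
    {"dx":0,"dy":0,"dz":0,"rx":0,"ry":0,"rz":0},
  ],
)

```text
clock: 23.78
tool_pos: [0.5403, -0.1874, 0.1434]
ee_rot: [-3.038, -0.457, 0.076]
contact_force: [-9.2, 1.0, -15.4]
gripper_width: 0.0199
```

```bash
python3 st.py; python3 -c "
from h import *
lidang('top')"
```

```text
[ 0.5403 -0.1874  0.1434] [-3.038 -0.457  0.076] [ -9.2   1.  -15.4] [-0.22  4.19  0.22]
{-1: {'K': array([-115.9,  -49.5,  130.9]), 'lipz': np.float64(154.8), 'minz': np.float64(123.9), 'y': (np.float64(-52.0), np.float64(-37.3))}, 1: {'K': array([-109.1,  -81. ,  127.9]), 'lipz': np.float64(166.4), 'minz': np.float64(120.9), 'y': (np.float64(-86.5), np.float64(-68.9))}}
lid 0.217 2254
```

Call:
carry_out(
  deltas=[
    {"dx":1.1,"dy":0.1,"dz":-0.3,"rx":0,"ry":0,"rz":0},
    {"dx":0,"dy":0,"dz":0,"rx":0,"ry":0,"rz":0},
  ],
)

```text
clock: 24.08
tool_pos: [0.5405, -0.1874, 0.1436]
ee_rot: [-3.038, -0.456, 0.076]
contact_force: [-13.9, 0.9, -17.4]
gripper_width: 0.02
```

```bash
python3 st.py; python3 -c "
from h import *
lidang('top')"
```

```text
[ 0.5405 -0.1874  0.1436] [-3.038 -0.456  0.076] [-13.9   0.9 -17.4] [-0.31  5.07  0.24]
{-1: {'K': array([-115.7,  -49.3,  131.1]), 'lipz': np.float64(155.4), 'minz': np.float64(124.0), 'y': (np.float64(-52.0), np.float64(-37.2))}, 1: {'K': array([-108.9,  -81. ,  128. ]), 'lipz': np.float64(167.0), 'minz': np.float64(121.0), 'y': (np.float64(-86.5), np.float64(-68.8))}}
lid 0.222 2184
```

```bash
python3 - <<'E'
from h import *
p,d=bot.snapshot('top');cv2.imwrite('pics/c1.png',cv2.resize(p[180:260,320:420],None,fx=8,fy=7.5,interpolation=cv2.INTER_CUBIC))
a=cv2.imread('pics/a5.png');cv2.imwrite('pics/c2.png',cv2.resize(a[0:240,130:530],None,fx=2,fy=2.2))
E
```

```text
(no output)
```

View pics/c1.png

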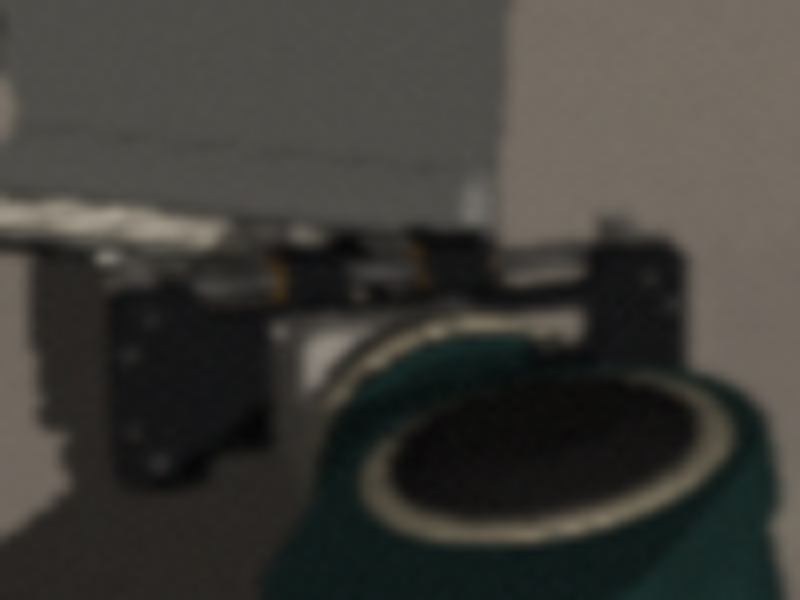

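View pics/c2.png

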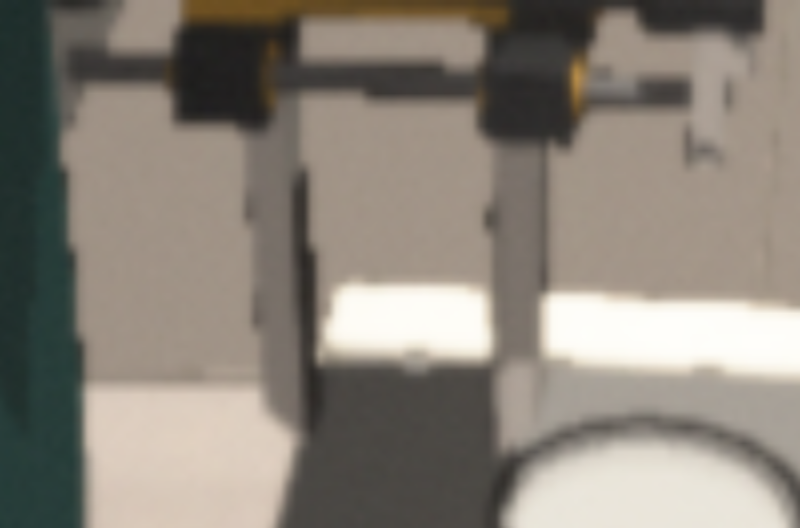

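Call:
carry_out(
  deltas=[
    {"dx":-2.5,"dy":0,"dz":2.5,"rx":0,"ry":0,"rz":0},
    {"dx":-5,"dy":-0.5,"dz":3,"rx":0,"ry":0,"rz":0},
    {"dx":-5,"dy":-1,"dz":2,"rx":0,"ry":0,"rz":0},
    {"dx":0,"dy":0,"dz":0,"rx":0,"ry":0,"rz":0},
  ],
)

```text
clock: 24.68
tool_pos: [0.5355, -0.1866, 0.1342]
ee_rot: [-3.04, -0.462, 0.077]
contact_force: [0.6, 0.4, 0.8]
gripper_width: 0.0198
```

```bash
python3 st.py; python3 - <<'E'
from plan2 import *
from path import seq
from h import bot,lidang
lidang('top')
q=bot.get_state()['joint_pos']
p1,r1=mk(-.38,np.array([-128,-50,122]));p2,_=mk(-.38,np.array([-121,-50,122]))
print(rep(r1,p2,.02,-127))
seq([(p1,r1,3),(p2,r1,2)],q)
print(r1.inv().apply(ex),r1.inv().apply(ez),r1.inv().apply(ey))
E
```

```text
[ 0.5355 -0.1866  0.1342] [-3.04  -0.462  0.077] [0.6 0.4 0.8] [-0.09  0.6   0.02]
{-1: {'K': array([-120.7,  -49.2,  121.8]), 'lipz': np.float64(135.1), 'minz': np.float64(114.6), 'y': (np.float64(-51.6), np.float64(-37.0))}, 1: {'K': array([-113.9,  -80.6,  118.8]), 'lipz': np.float64(146.5), 'minz': np.float64(111.7), 'y': (np.float64(-83.9), np.float64(-68.4))}}
lid 0.193 2311
{-1: {'K': array([-121.,  -50.,  122.]), 'lipz': np.float64(135.7), 'minz': np.float64(115.3), 'y': (np.float64(-50.4), np.float64(-37.2))}, 1: {'K': array([-119.4,  -82. ,  116.6]), 'lipz': np.float64(133.5), 'minz': np.float64(109.8), 'y': (np.float64(-83.1), np.float64(-69.2))}}
d [-2.8 -0.8 -1.1] w [-0.    -0.001  0.06 ] | [ 0.533 -0.186  0.134] [-0.02  0.34  0.61  2.16 -1.05  0.64 -0.15] dq 0.03 e 0.0 0.0
d [-2.8 -0.6 -1.1] w [-0.    -0.001  0.06 ] | [ 0.53  -0.186  0.134] [-0.03  0.34  0.62  2.17 -1.05  0.64 -0.2 ] dq 0.05 e 0.0 0.0
d [-2.8 -0.4 -1.1] w [-0.    -0.001  0.06 ] | [ 0.527 -0.185  0.134] [-0.03  0.34  0.63  2.18 -1.05  0.65 -0.26] dq 0.06 e 0.0 0.0
--
d [3.2 0.2 1.5] w [0. 0. 0.] | [ 0.53  -0.186  0.134] [-0.03  0.34  0.62  2.17 -1.05  0.65 -0.26] dq 0.01 e 0.0 0.0
d [3.2 0.2 1.5] w [0. 0. 0.] | [ 0.533 -0.186  0.134] [-0.04  0.35  0.62  2.16 -1.06  0.65 -0.27] dq 0.01 e 0.0 0.0
--
[0.9065047  0.04732307 0.41953516] [ 0.42123868 -0.16824809 -0.89120736] [-0.02841132 -0.9846081   0.17245199]
```

Call:
carry_out(
  deltas=[
    {"dx":-1.5,"dy":0,"dz":0,"rx":0,"ry":0,"rz":0.05},
    {"dx":0,"dy":0,"dz":0,"rx":0,"ry":0,"rz":0.05},
    {"dx":1,"dy":0.1,"dz":0.5,"rx":0,"ry":0,"rz":0},
    {"dx":0,"dy":0,"dz":0,"rx":0,"ry":0,"rz":0},
  ],
)

```text
clock: 25.22
tool_pos: [0.5354, -0.1867, 0.1335]
ee_rot: [-2.992, -0.45, -0.032]
contact_force: [-0.1, -0.2, -0.4]
gripper_width: 0.02
```

```bash
python3 st.py
```

```text
[ 0.5354 -0.1867  0.1335] [-2.992 -0.45  -0.032] [-0.1 -0.2 -0.4] [-0.17  0.6   0.02]
{-1: {'K': array([-119.8,  -49.8,  121.4]), 'lipz': np.float64(136.6), 'minz': np.float64(114.4), 'y': (np.float64(-50.7), np.float64(-37.5))}, 1: {'K': array([-115.9,  -81.8,  117. ]), 'lipz': np.float64(140.6), 'minz': np.float64(110.1), 'y': (np.float64(-84.3), np.float64(-69.5))}}
```

Call:
carry_out(
  deltas=[
    {"dx":1.3,"dy":0,"dz":-0.5,"rx":0,"ry":0,"rz":0},
    {"dx":0,"dy":0,"dz":0,"rx":0,"ry":0,"rz":0},
  ],
)

```text
clock: 25.48
tool_pos: [0.536, -0.1869, 0.1344]
ee_rot: [-2.992, -0.449, -0.033]
contact_force: [-0.6, 0.2, 0.2]
gripper_width: 0.0198
```

Call:
carry_out(
  deltas=[
    {"dx":0.7,"dy":0.1,"dz":0.3,"rx":0,"ry":0,"rz":0},
    {"dx":0,"dy":0,"dz":0,"rx":0,"ry":0,"rz":0},
  ],
)

```text
clock: 25.72
tool_pos: [0.5366, -0.1869, 0.1342]
ee_rot: [-2.991, -0.449, -0.034]
contact_force: [-2.0, 0.1, 0.4]
gripper_width: 0.0201
```

Call:
carry_out(
  deltas=[
    {"dx":0.7,"dy":0.1,"dz":0.3,"rx":0,"ry":0,"rz":0},
    {"dx":0,"dy":0,"dz":0,"rx":0,"ry":0,"rz":0},
  ],
)

```text
clock: 25.98
tool_pos: [0.5374, -0.187, 0.1343]
ee_rot: [-2.991, -0.449, -0.034]
contact_force: [-3.0, -0.4, 0.6]
gripper_width: 0.0199
```

Call:
carry_out(
  deltas=[
    {"dx":0.7,"dy":0.1,"dz":0.3,"rx":0,"ry":0,"rz":0},
    {"dx":0,"dy":0,"dz":0,"rx":0,"ry":0,"rz":0},
  ],
)

```text
clock: 26.22
tool_pos: [0.5382, -0.187, 0.1343]
ee_rot: [-2.991, -0.449, -0.034]
contact_force: [-3.0, -0.4, 0.8]
gripper_width: 0.0199
```

Call:
carry_out(
  deltas=[
    {"dx":0.7,"dy":0.1,"dz":0.3,"rx":0,"ry":0,"rz":0},
    {"dx":0,"dy":0,"dz":0,"rx":0,"ry":0,"rz":0},
  ],
)

```text
clock: 26.48
tool_pos: [0.539, -0.1871, 0.1344]
ee_rot: [-2.991, -0.449, -0.034]
contact_force: [-2.1, 0.4, -0.6]
gripper_width: 0.0197
```

Call:
carry_out(
  deltas=[
    {"dx":0.7,"dy":0.1,"dz":0.3,"rx":0,"ry":0,"rz":0},
    {"dx":0,"dy":0,"dz":0,"rx":0,"ry":0,"rz":0},
  ],
)

```text
clock: 26.72
tool_pos: [0.5398, -0.1872, 0.1344]
ee_rot: [-2.991, -0.449, -0.034]
contact_force: [-4.4, 0.1, -1.3]
gripper_width: 0.02
```

Call:
carry_out(
  deltas=[
    {"dx":0.7,"dy":0.1,"dz":0.3,"rx":0,"ry":0,"rz":0},
    {"dx":0,"dy":0,"dz":0,"rx":0,"ry":0,"rz":0},
  ],
)

```text
clock: 26.98
tool_pos: [0.5406, -0.1873, 0.1344]
ee_rot: [-2.991, -0.449, -0.033]
contact_force: [-4.0, 0.7, 0.2]
gripper_width: 0.0198
```

```bash
python3 st.py;  python3 -c "
from h import *
lidang('top')"
```

```text
[ 0.5406 -0.1873  0.1344] [-2.991 -0.449 -0.033] [-4.   0.7  0.2] [-0.04  1.37  0.24]
{-1: {'K': array([-114.6,  -50. ,  122.3]), 'lipz': np.float64(148.7), 'minz': np.float64(115.4), 'y': (np.float64(-53.1), np.float64(-37.7))}, 1: {'K': array([-110.7,  -81.8,  118. ]), 'lipz': np.float64(152.6), 'minz': np.float64(111.0), 'y': (np.float64(-86.5), np.float64(-69.5))}}
lid 0.193 2295
```

Call:
carry_out(
  deltas=[
    {"dx":0.5,"dy":0.1,"dz":0.2,"rx":0,"ry":0,"rz":0},
    {"dx":0,"dy":0,"dz":0,"rx":0,"ry":0,"rz":0},
  ],
)

```text
clock: 27.28
tool_pos: [0.5411, -0.1873, 0.1345]
ee_rot: [-2.991, -0.449, -0.033]
contact_force: [-3.6, -0.1, 0.5]
gripper_width: 0.0197
```

Call:
carry_out(
  deltas=[
    {"dx":0.5,"dy":0.1,"dz":0.2,"rx":0,"ry":0,"rz":0},
    {"dx":0,"dy":0,"dz":0,"rx":0,"ry":0,"rz":0},
  ],
)

```text
clock: 27.52
tool_pos: [0.5415, -0.1874, 0.1344]
ee_rot: [-2.991, -0.449, -0.034]
contact_force: [-5.2, 0.4, 0.3]
gripper_width: 0.02
```

Call:
carry_out(
  deltas=[
    {"dx":0.5,"dy":0.1,"dz":0.2,"rx":0,"ry":0,"rz":0},
    {"dx":0,"dy":0,"dz":0,"rx":0,"ry":0,"rz":0},
  ],
)

```text
clock: 27.78
tool_pos: [0.5418, -0.1874, 0.1343]
ee_rot: [-2.991, -0.448, -0.034]
contact_force: [-7.7, 1.7, 1.0]
gripper_width: 0.0199
```

Call:
carry_out(
  deltas=[
    {"dx":0.5,"dy":0.1,"dz":0.2,"rx":0,"ry":0,"rz":0},
    {"dx":0,"dy":0,"dz":0,"rx":0,"ry":0,"rz":0},
  ],
)

```text
clock: 28.02
tool_pos: [0.5419, -0.1875, 0.1341]
ee_rot: [-2.991, -0.448, -0.034]
contact_force: [-10.6, 2.7, 2.0]
gripper_width: 0.0196
```

```bash
python3 st.py;  python3 -c "
from h import *
lidang('top')"
```

```text
[ 0.5419 -0.1875  0.1341] [-2.991 -0.448 -0.034] [-10.6   2.7   2. ] [0.3  2.53 0.48]
{-1: {'K': array([-113.2,  -50.2,  122. ]), 'lipz': np.float64(151.4), 'minz': np.float64(115.1), 'y': (np.float64(-53.9), np.float64(-37.9))}, 1: {'K': array([-109.3,  -81.8,  117.6]), 'lipz': np.float64(155.2), 'minz': np.float64(110.7), 'y': (np.float64(-87.1), np.float64(-69.5))}}
lid 0.192 2320
```

Call:
carry_out(
  deltas=[
    {"dx":-0.8,"dy":-0.1,"dz":-0.4,"rx":0,"ry":0,"rz":0},
    {"dx":0,"dy":0,"dz":0,"rx":0,"ry":0,"rz":0},
  ],
)

```text
clock: 28.32
tool_pos: [0.5415, -0.1874, 0.1343]
ee_rot: [-2.991, -0.448, -0.034]
contact_force: [-5.0, 1.7, -1.0]
gripper_width: 0.0196
```

Call:
carry_out(
  deltas=[
    {"dx":1.0,"dy":-0.2,"dz":-1.7,"rx":0,"ry":0,"rz":0},
    {"dx":0,"dy":0,"dz":0,"rx":0,"ry":0,"rz":0},
  ],
)

```text
clock: 28.58
tool_pos: [0.5416, -0.1875, 0.1363]
ee_rot: [-2.991, -0.448, -0.033]
contact_force: [-5.8, 0.9, -4.3]
gripper_width: 0.0198
```

Call:
carry_out(
  deltas=[
    {"dx":1.1,"dy":-0.2,"dz":-1.6,"rx":0,"ry":0,"rz":0},
    {"dx":0,"dy":0,"dz":0,"rx":0,"ry":0,"rz":0},
  ],
)

```text
clock: 28.82
tool_pos: [0.542, -0.1875, 0.1383]
ee_rot: [-2.991, -0.448, -0.033]
contact_force: [-4.5, 1.6, -3.4]
gripper_width: 0.0197
```

```bash
python3 st.py;  python3 -c "
from h import *
lidang('top')"
```

```text
[ 0.542  -0.1875  0.1383] [-2.991 -0.448 -0.033] [-4.5  1.6 -3.4] [-0.    2.1   0.39]
{-1: {'K': array([-113.1,  -50.2,  126.1]), 'lipz': np.float64(155.6), 'minz': np.float64(119.2), 'y': (np.float64(-53.8), np.float64(-37.9))}, 1: {'K': array([-109.2,  -81.9,  121.8]), 'lipz': np.float64(159.5), 'minz': np.float64(114.8), 'y': (np.float64(-87.2), np.float64(-69.6))}}
lid 0.208 2289
```

Call:
carry_out(
  deltas=[
    {"dx":1.05,"dy":-0.2,"dz":-1.65,"rx":0,"ry":0,"rz":0},
    {"dx":0,"dy":0,"dz":0,"rx":0,"ry":0,"rz":0},
  ],
)

```text
clock: 29.12
tool_pos: [0.5423, -0.1876, 0.1404]
ee_rot: [-2.991, -0.449, -0.033]
contact_force: [-5.5, 2.0, -2.8]
gripper_width: 0.0195
```

Call:
carry_out(
  deltas=[
    {"dx":1.05,"dy":-0.2,"dz":-1.65,"rx":0,"ry":0,"rz":0},
    {"dx":0,"dy":0,"dz":0,"rx":0,"ry":0,"rz":0},
  ],
)

```text
clock: 29.38
tool_pos: [0.5426, -0.1876, 0.1424]
ee_rot: [-2.991, -0.449, -0.033]
contact_force: [-5.7, 1.8, -3.5]
gripper_width: 0.0197
```

```bash
python3 st.py;  python3 -c "
from h import *
lidang('top')"
```

```text
[ 0.5426 -0.1876  0.1424] [-2.991 -0.449 -0.033] [-5.7  1.8 -3.5] [0.03 2.11 0.4 ]
{-1: {'K': array([-112.5,  -50.3,  130.2]), 'lipz': np.float64(161.0), 'minz': np.float64(123.3), 'y': (np.float64(-54.2), np.float64(-38.0))}, 1: {'K': array([-108.6,  -82. ,  125.9]), 'lipz': np.float64(164.9), 'minz': np.float64(118.9), 'y': (np.float64(-87.5), np.float64(-69.7))}}
lid 0.226 2212
```

Call:
carry_out(
  deltas=[
    {"dx":1.05,"dy":-0.2,"dz":-1.65,"rx":0,"ry":0,"rz":0},
    {"dx":1.05,"dy":-0.2,"dz":-1.65,"rx":0,"ry":0,"rz":0},
    {"dx":0,"dy":0,"dz":0,"rx":0,"ry":0,"rz":0},
  ],
)

```text
clock: 29.8
tool_pos: [0.5429, -0.1877, 0.1462]
ee_rot: [-2.991, -0.449, -0.033]
contact_force: [-5.8, 1.3, -4.4]
gripper_width: 0.0197
```

```bash
python3 st.py;  python3 -c "
from h import *
lidang('top')"
```

```text
[ 0.5429 -0.1877  0.1462] [-2.991 -0.449 -0.033] [-5.8  1.3 -4.4] [-0.04  2.32  0.48]
{-1: {'K': array([-112.2,  -50.3,  134.1]), 'lipz': np.float64(165.5), 'minz': np.float64(127.1), 'y': (np.float64(-54.4), np.float64(-38.0))}, 1: {'K': array([-108.3,  -82. ,  129.7]), 'lipz': np.float64(169.4), 'minz': np.float64(122.8), 'y': (np.float64(-87.7), np.float64(-69.7))}}
lid 0.243 2202
```

Call:
carry_out(
  deltas=[
    {"dx":1.1,"dy":-0.2,"dz":-1.65,"rx":0,"ry":0,"rz":0},
    {"dx":1.1,"dy":-0.2,"dz":-1.65,"rx":0,"ry":0,"rz":0},
    {"dx":0,"dy":0,"dz":0,"rx":0,"ry":0,"rz":0},
  ],
)

```text
clock: 30.22
tool_pos: [0.5433, -0.1878, 0.1501]
ee_rot: [-2.991, -0.448, -0.033]
contact_force: [-6.6, 2.2, -5.0]
gripper_width: 0.0196
```

Call:
carry_out(
  deltas=[
    {"dx":1.1,"dy":-0.2,"dz":-1.65,"rx":0,"ry":0,"rz":0},
    {"dx":1.1,"dy":-0.2,"dz":-1.65,"rx":0,"ry":0,"rz":0},
    {"dx":0,"dy":0,"dz":0,"rx":0,"ry":0,"rz":0},
  ],
)

```text
clock: 30.6
tool_pos: [0.5439, -0.1879, 0.154]
ee_rot: [-2.991, -0.448, -0.033]
contact_force: [-6.0, 2.3, -3.5]
gripper_width: 0.0196
```

```bash
python3 st.py;  python3 -c "
from h import *
lidang('top')"
```

```text
[ 0.5439 -0.1879  0.154 ] [-2.991 -0.448 -0.033] [-6.   2.3 -3.5] [0.07 2.46 0.54]
{-1: {'K': array([-111.2,  -50.5,  141.9]), 'lipz': np.float64(175.5), 'minz': np.float64(135.0), 'y': (np.float64(-54.9), np.float64(-38.2))}, 1: {'K': array([-107.3,  -82. ,  137.5]), 'lipz': np.float64(179.4), 'minz': np.float64(130.6), 'y': (np.float64(-88.1), np.float64(-69.7))}}
lid 0.276 2288
```

Past the hook, at 0.276 with low, steady forces. I'll carry on to about 0.36.

Call:
carry_out(
  deltas=[
    {"dx":1.1,"dy":-0.2,"dz":-1.65,"rx":0,"ry":0,"rz":0},
    {"dx":1.1,"dy":-0.2,"dz":-1.65,"rx":0,"ry":0,"rz":0},
    {"dx":1.1,"dy":-0.2,"dz":-1.65,"rx":0,"ry":0,"rz":0},
    {"dx":1.1,"dy":-0.2,"dz":-1.65,"rx":0,"ry":0,"rz":0},
  ],
)

```text
clock: 31.15
tool_pos: [0.5452, -0.1883, 0.162]
ee_rot: [-2.991, -0.449, -0.034]
contact_force: [-5.3, 0.7, -4.8]
gripper_width: 0.02
```

Call:
carry_out(
  deltas=[
    {"dx":1.2,"dy":-0.2,"dz":-1.65,"rx":0,"ry":0,"rz":0},
    {"dx":1.2,"dy":-0.2,"dz":-1.65,"rx":0,"ry":0,"rz":0},
    {"dx":1.2,"dy":-0.2,"dz":-1.65,"rx":0,"ry":0,"rz":0},
    {"dx":1.2,"dy":-0.2,"dz":-1.65,"rx":0,"ry":0,"rz":0},
    {"dx":1.2,"dy":-0.2,"dz":-1.65,"rx":0,"ry":0,"rz":0},
  ],
)

```text
clock: 31.78
tool_pos: [0.5469, -0.1886, 0.1721]
ee_rot: [-2.991, -0.449, -0.034]
contact_force: [-6.1, 1.7, -3.7]
gripper_width: 0.0198
```

```bash
python3 st.py;  python3 -c "
from h import *
lidang('top','pics/d1.png')"
```

```text
[ 0.5469 -0.1886  0.1721] [-2.991 -0.449 -0.034] [-6.1  1.7 -3.7] [-0.07  2.22  0.41]
{-1: {'K': array([-108.1,  -50.8,  160. ]), 'lipz': np.float64(200.0), 'minz': np.float64(153.1), 'y': (np.float64(-56.5), np.float64(-38.5))}, 1: {'K': array([-104.2,  -82.5,  155.6]), 'lipz': np.float64(203.9), 'minz': np.float64(148.7), 'y': (np.float64(-89.9), np.float64(-70.3))}}
lid 0.347 2240
```

View pics/d1.png

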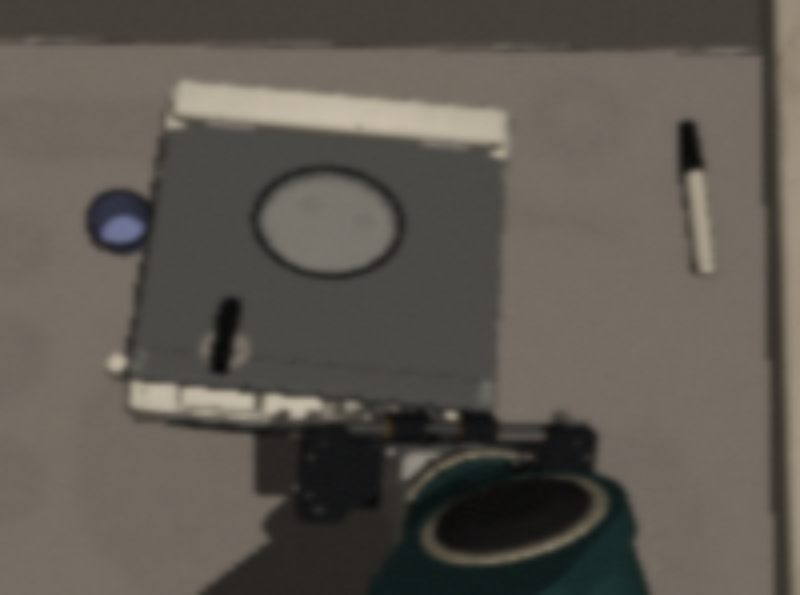

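```bash
python3 - <<'E'
from path import *
s=bot.get_state();q=s['joint_pos'];r=R.from_euler('xyz',s['ee_rot']);p=s['tool_pos']
a=p-ex*.012-ez*.004;b=a+ey*.07;c=b+ex*.010+ez*.002;d=c+ex*.146+ez*.146;f=d+ex*.012
q=seq([(a,r,1),(b,r,3),(c,r,1),(d,r,24),(f,r,2)],q)
E
```

```text
d [-12.5  -0.9  -1.5] w [0. 0. 0.] | [ 0.535 -0.188  0.168] [-0.08  0.29  0.67  2.13 -0.94  0.69 -0.31] dq 0.07 e 0.0 0.0
--
d [  1.2 -22.9   4.1] w [0. 0. 0.] | [ 0.537 -0.164  0.168] [-0.13  0.27  0.66  2.15 -0.93  0.65 -0.35] dq 0.05 e 0.0 0.0
d [  1.2 -22.9   4.1] w [0. 0. 0.] | [ 0.539 -0.141  0.168] [-0.18  0.25  0.65  2.17 -0.92  0.62 -0.4 ] dq 0.05 e 0.0 0.0
d [  1.2 -22.9   4.1] w [0. 0. 0.] | [ 0.541 -0.118  0.168] [-0.22  0.23  0.64  2.19 -0.9   0.58 -0.46] dq 0.05 e 0.0 0.0
--
d [9.9 0.9 2.4] w [0. 0. 0.] | [ 0.551 -0.119  0.17 ] [-0.22  0.25  0.64  2.17 -0.9   0.59 -0.47] dq 0.02 e 0.0 0.0
--
d [ 8.1 -0.1 -2.9] w [0. 0. 0.] | [ 0.557 -0.119  0.176] [-0.23  0.25  0.65  2.15 -0.88  0.6  -0.5 ] dq 0.03 e 0.0 0.0
d [ 8.1 -0.1 -2.9] w [0. 0. 0.] | [ 0.563 -0.12   0.183] [-0.24  0.25  0.65  2.13 -0.86  0.61 -0.52] dq 0.03 e 0.0 0.0
d [ 8.1 -0.1 -2.9] w [0. 0. 0.] | [ 0.57  -0.12   0.189] [-0.25  0.25  0.66  2.11 -0.85  0.63 -0.55] dq 0.02 e 0.0 0.0
d [ 8.1 -0.1 -2.9] w [0. 0. 0.] | [ 0.576 -0.121  0.195] [-0.25  0.25  0.66  2.09 -0.83  0.64 -0.57] dq 0.02 e 0.0 0.0
d [ 8.1 -0.
[... 1906 characters left out ...]
-2.9] w [0. 0. 0.] | [ 0.679 -0.13   0.298] [-0.3   0.32  0.72  1.76 -0.69  0.87 -0.84] dq 0.02 e 0.0 0.0
d [ 8.1 -0.1 -2.9] w [0. 0. 0.] | [ 0.685 -0.131  0.304] [-0.3   0.33  0.72  1.74 -0.68  0.88 -0.85] dq 0.02 e 0.0 0.0
d [ 8.1 -0.1 -2.9] w [0. 0. 0.] | [ 0.691 -0.131  0.31 ] [-0.3   0.34  0.72  1.72 -0.68  0.9  -0.86] dq 0.02 e 0.0 0.0
d [ 8.1 -0.1 -2.9] w [0. 0. 0.] | [ 0.697 -0.132  0.316] [-0.3   0.34  0.72  1.69 -0.68  0.91 -0.87] dq 0.02 e 0.0 0.0
--
d [5.4 0.7 2.5] w [0. 0. 0.] | [ 0.703 -0.132  0.316] [-0.29  0.35  0.72  1.68 -0.68  0.92 -0.87] dq 0.01 e 0.0 0.0
d [5.4 0.7 2.5] w [0. 0. 0.] | [ 0.709 -0.133  0.316] [-0.29  0.37  0.71  1.67 -0.69  0.92 -0.87] dq 0.01 e 0.0 0.0
--
```

Call:
carry_out(
  deltas=[
    {"dx":-12.5,"dy":-0.9,"dz":-1.5,"rx":0,"ry":0,"rz":0},
    {"dx":1.2,"dy":-22.9,"dz":4.1,"rx":0,"ry":0,"rz":0},
    {"dx":1.2,"dy":-22.9,"dz":4.1,"rx":0,"ry":0,"rz":0},
    {"dx":1.2,"dy":-22.9,"dz":4.1,"rx":0,"ry":0,"rz":0},
    {"dx":0,"dy":0,"dz":0,"rx":0,"ry":0,"rz":0},
  ],
)

```text
clock: 32.45
tool_pos: [0.5417, -0.1167, 0.1685]
ee_rot: [-2.991, -0.45, -0.032]
contact_force: [0.1, 0.5, 0.0]
gripper_width: 0.0198
```

```bash
python3 st.py;  python3 -c "
from h import *
lidang('top')"
```

```text
[ 0.5417 -0.1167  0.1685] [-2.991 -0.45  -0.032] [0.1 0.5 0. ] [-0.15  0.49  0.03]
{-1: {'K': array([-119.8,   20.4,  156.4]), 'lipz': np.float64(171.7), 'minz': np.float64(149.4), 'y': (np.float64(19.5), np.float64(32.7))}, 1: {'K': array([-115.8,  -11.4,  152. ]), 'lipz': np.float64(175.7), 'minz': np.float64(145.1), 'y': (np.float64(-13.9), np.float64(0.9))}}
lid 0.348 2229
```

The fingers are clear of the catch and the lid is holding at 0.348. I'll push it on up.

Call:
carry_out(
  deltas=[
    {"dx":9.9,"dy":0.9,"dz":2.4,"rx":0,"ry":0,"rz":0},
    {"dx":8.1,"dy":-0.1,"dz":-2.9,"rx":0,"ry":0,"rz":0},
    {"dx":8.1,"dy":-0.1,"dz":-2.9,"rx":0,"ry":0,"rz":0},
    {"dx":8.1,"dy":-0.1,"dz":-2.9,"rx":0,"ry":0,"rz":0},
    {"dx":8.1,"dy":-0.1,"dz":-2.9,"rx":0,"ry":0,"rz":0},
  ],
)

```text
clock: 33.12
tool_pos: [0.5739, -0.1217, 0.1935]
ee_rot: [-2.99, -0.445, -0.035]
contact_force: [-19.1, 0.7, 4.4]
gripper_width: 0.0198
```

Call:
carry_out(
  deltas=[
    {"dx":8.1,"dy":-0.1,"dz":-2.9,"rx":0,"ry":0,"rz":0},
    {"dx":8.1,"dy":-0.1,"dz":-2.9,"rx":0,"ry":0,"rz":0},
    {"dx":8.1,"dy":-0.1,"dz":-2.9,"rx":0,"ry":0,"rz":0},
    {"dx":8.1,"dy":-0.1,"dz":-2.9,"rx":0,"ry":0,"rz":0},
  ],
)

```text
clock: 33.62
tool_pos: [0.5992, -0.124, 0.2188]
ee_rot: [-2.991, -0.447, -0.035]
contact_force: [-11.2, 0.6, 3.0]
gripper_width: 0.0197
```

```bash
python3 st.py;  python3 -c "
from h import *
lidang('top','pics/d2.png')"
```

```text
[ 0.5992 -0.124   0.2188] [-2.991 -0.447 -0.035] [-11.2   0.6   3. ] [0.02 2.19 0.19]
{-1: {'K': array([-61.9,  18.2, 206.6]), 'lipz': np.float64(345.4), 'minz': np.float64(199.7), 'y': (np.float64(-6.8), np.float64(30.5))}, 1: {'K': array([-58. , -13.5, 202.3]), 'lipz': np.float64(349.3), 'minz': np.float64(195.3), 'y': (np.float64(-40.0), np.float64(-1.2))}}
lid 0.671 1625
```

View pics/d2.png

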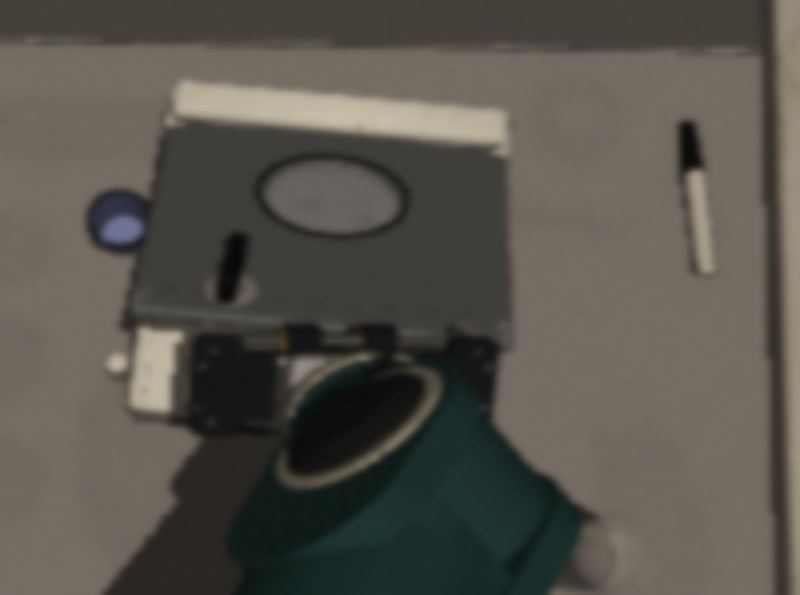

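Call:
carry_out(
  deltas=[
    {"dx":7.8,"dy":-0.1,"dz":-3.6,"rx":0,"ry":0,"rz":0},
    {"dx":7.8,"dy":-0.1,"dz":-3.6,"rx":0,"ry":0,"rz":0},
    {"dx":7.8,"dy":-0.1,"dz":-3.6,"rx":0,"ry":0,"rz":0},
    {"dx":7.8,"dy":-0.1,"dz":-3.6,"rx":0,"ry":0,"rz":0},
    {"dx":8.1,"dy":-0.1,"dz":-2.9,"rx":0,"ry":0,"rz":0},
    {"dx":8.1,"dy":-0.1,"dz":-2.9,"rx":0,"ry":0,"rz":0},
    {"dx":8.1,"dy":-0.1,"dz":-2.9,"rx":0,"ry":0,"rz":0},
    {"dx":8.1,"dy":-0.1,"dz":-2.9,"rx":0,"ry":0,"rz":0},
  ],
)

```text
clock: 34.67
tool_pos: [0.6461, -0.1279, 0.2703]
ee_rot: [-2.991, -0.449, -0.033]
contact_force: [-2.0, 0.2, -4.3]
gripper_width: 0.0199
```

```bash
python3 st.py;  python3 -c "
from h import *
lidang('top')"
```

```text
[ 0.6461 -0.1279  0.2703] [-2.991 -0.449 -0.033] [-2.   0.2 -4.3] [-0.14  1.36  0.  ]
{-1: {'K': array([-14.8,  18.7, 258.1]), 'lipz': np.float64(496.1), 'minz': np.float64(251.2), 'y': (np.float64(-25.7), np.float64(31.0))}, 1: {'K': array([-10.9, -13.2, 253.8]), 'lipz': np.float64(500.1), 'minz': np.float64(246.8), 'y': (np.float64(-59.1), np.float64(-0.9))}}
lid 0.97 703
```

Call:
carry_out(
  deltas=[
    {"dx":8.1,"dy":-0.1,"dz":-2.9,"rx":0,"ry":0,"rz":0},
    {"dx":8.1,"dy":-0.1,"dz":-2.9,"rx":0,"ry":0,"rz":0},
    {"dx":8.1,"dy":-0.1,"dz":-2.9,"rx":0,"ry":0,"rz":0},
    {"dx":8.1,"dy":-0.1,"dz":-2.9,"rx":0,"ry":0,"rz":0},
    {"dx":8.1,"dy":-0.1,"dz":-2.9,"rx":0,"ry":0,"rz":0},
    {"dx":8.1,"dy":-0.1,"dz":-2.9,"rx":0,"ry":0,"rz":0},
    {"dx":8.1,"dy":-0.1,"dz":-2.9,"rx":0,"ry":0,"rz":0},
  ],
)

```text
clock: 35.6
tool_pos: [0.6883, -0.1316, 0.313]
ee_rot: [-2.991, -0.449, -0.033]
contact_force: [-3.0, 0.7, -4.5]
gripper_width: 0.02
```

Call:
carry_out(
  deltas=[
    {"dx":5.4,"dy":0.7,"dz":2.5,"rx":0,"ry":0,"rz":0},
    {"dx":5.4,"dy":0.7,"dz":2.5,"rx":0,"ry":0,"rz":0},
    {"dx":5.4,"dy":0.7,"dz":2.5,"rx":0,"ry":0,"rz":0},
    {"dx":0,"dy":0,"dz":0,"rx":0,"ry":0,"rz":0},
  ],
)

```text
clock: 36.1
tool_pos: [0.7066, -0.1334, 0.3131]
ee_rot: [-2.992, -0.45, -0.034]
contact_force: [-0.3, 0.1, -0.5]
gripper_width: 0.02
```

```bash
python3 st.py;  python3 - <<'E'
from h import *
lidang('top','pics/d3.png')
p,d=bot.snapshot('scene');cv2.imwrite('pics/d4.png',p)
E
```

```text
[ 0.7066 -0.1334  0.3131] [-2.992 -0.45  -0.034] [-0.3  0.1 -0.5] [-0.12  0.55 -0.04]
{-1: {'K': array([ 45.9,  18.6, 301. ]), 'lipz': np.float64(666.5), 'minz': np.float64(294.1), 'y': (np.float64(-50.5), np.float64(30.9))}, 1: {'K': array([ 49.8, -13.4, 296.7]), 'lipz': np.float64(670.4), 'minz': np.float64(289.7), 'y': (np.float64(-84.0), np.float64(-1.1))}}
lid nan 0
  return _methods._mean(a, axis=axis, dtype=dtype,
  ret = ret.dtype.type(ret / rcount)
```

View pics/d3.png

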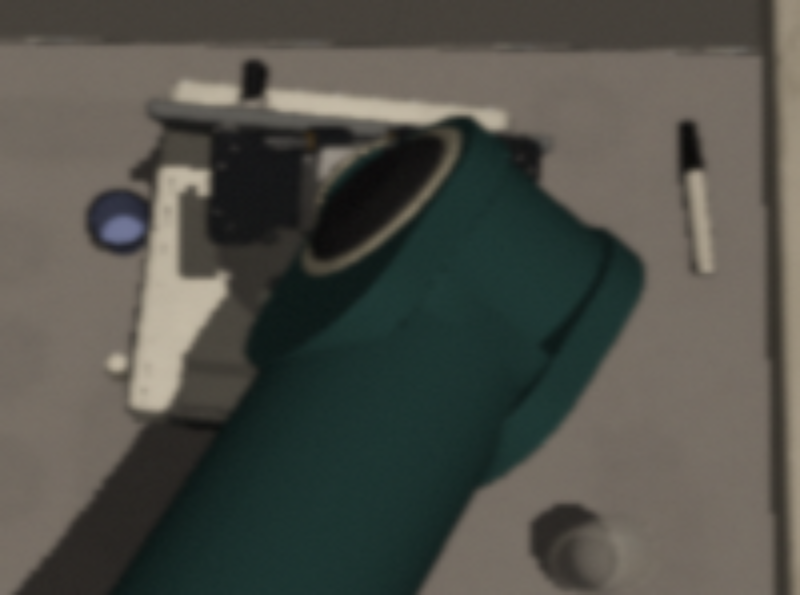

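Call:
carry_out(
  deltas=[
    {"dx":-12,"dy":-1.5,"dz":-5.6,"rx":0,"ry":0,"rz":0},
    {"dx":-22,"dy":-2.5,"dz":-10,"rx":0,"ry":0,"rz":0},
    {"dx":-30,"dy":-3.5,"dz":-14,"rx":0,"ry":0,"rz":0},
    {"dx":-30,"dy":-3.5,"dz":-14,"rx":0,"ry":0,"rz":0},
    {"dx":-30,"dy":-3.5,"dz":-14,"rx":0,"ry":0,"rz":0},
    {"dx":-30,"dy":-3.5,"dz":-14,"rx":0,"ry":0,"rz":0},
    {"dx":-30,"dy":-3.5,"dz":-14,"rx":0,"ry":0,"rz":0},
    {"dx":0,"dy":0,"dz":0,"rx":0,"ry":0,"rz":0},
    {"dx":0,"dy":0,"dz":0,"rx":0,"ry":0,"rz":0},
  ],
)

```text
clock: 37.33
tool_pos: [0.5024, -0.1177, 0.3123]
ee_rot: [-2.99, -0.45, -0.034]
contact_force: [1.3, -0.2, -0.0]
gripper_width: 0.0195
```

```bash
python3 - <<'E'
from h import *
s=bot.get_state();print(s['clock'],s['tool_pos'],s['contact_force'])
p,d=bot.snapshot('top');cv2.imwrite('pics/e1.png',cv2.resize(p[80:280,200:460],None,fx=3,fy=3))
P=cloud('top',d);X=(P-O)@np.array([ex,ey,ez]).T*1000
m=(X[...,2]>200)&(X[...,2]<350)&(X[...,0]>0)&(X[...,0]<140)&(abs(X[...,1])<120);Q=X[m]
print(len(Q),[ (z,np.median(Q[(abs(Q[:,2]-z)<12),0]).round(1),(abs(Q[:,2]-z)<12).sum()) for z in(220,250,280,310,335)],Q[:,2].max())
p2,d2=bot.snapshot('scene');cv2.imwrite('pics/e2.png',p2)
P=cloud('scene',d2);X=(P-O)@np.array([ex,ey,ez]).T*1000
m=(X[...,2]>150)&(X[...,2]<350)&(X[...,0]>0)&(X[...,0]<140)&(X[...,1]<118)&(X[...,1]>-118);Q=X[m]
if len(Q):print(len(Q),[ (z,np.median(Q[(abs(Q[:,2]-z)<12),0]).round(1),(abs(Q[:,2]-z)<12).sum()) for z in(160,190,220,250,280,310,335)])
E
```

```text
37.325 [ 0.50243082 -0.1177373   0.31232985] [ 1.30551164 -0.23269369 -0.02196289]
1202 [(220, np.float64(68.4), np.int64(18)), (250, np.float64(60.3), np.int64(19)), (280, np.float64(53.6), np.int64(56)), (310, np.float64(20.8), np.int64(326)), (335, np.float64(44.4), np.int64(730))] 348.43899099977716
92 [(160, np.float64(nan), np.int64(0)), (190, np.float64(nan), np.int64(0)), (220, np.float64(nan), np.int64(0)), (250, np.float64(nan), np.int64(0)), (280, np.float64(nan), np.int64(0)), (310, np.float64(45.5), np.int64(5)), (335, np.float64(44.9), np.int64(86))]
  return _methods._mean(a, axis=axis, dtype=dtype,
  ret = ret.dtype.type(ret / rcount)
```

View pics/e1.png

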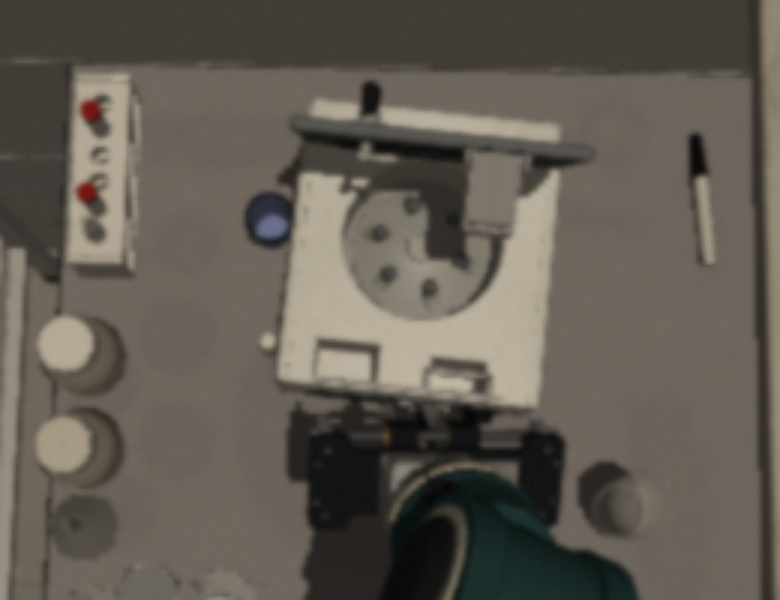

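View pics/e2.png

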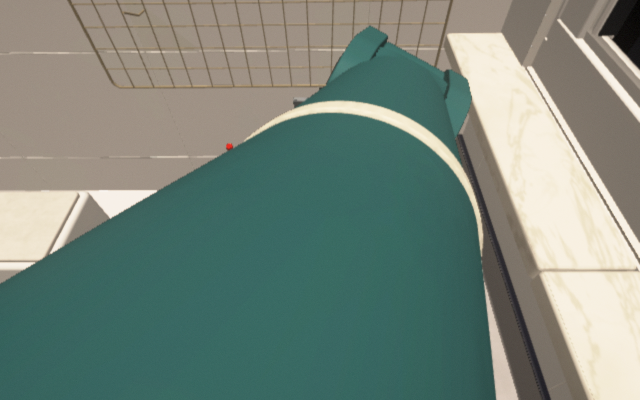

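Call:
carry_out(
  deltas=[
    {"dx":0,"dy":0,"dz":0,"rx":0,"ry":0,"rz":0},
    {"dx":0,"dy":0,"dz":0,"rx":0,"ry":0,"rz":0},
    {"dx":0,"dy":0,"dz":0,"rx":0,"ry":0,"rz":0},
    {"dx":0,"dy":0,"dz":0,"rx":0,"ry":0,"rz":0},
  ],
)

```text
clock: 37.92
tool_pos: [0.5024, -0.1179, 0.3119]
ee_rot: [-2.991, -0.449, -0.034]
contact_force: [-0.8, -0.2, -0.3]
gripper_width: 0.0197
```

```bash
python3 - <<'E'
from h import *
p,d=bot.snapshot('top')
P=cloud('top',d);X=(P-O)@np.array([ex,ey,ez]).T*1000
m=(X[...,2]>200)&(X[...,2]<350)&(X[...,0]>0)&(X[...,0]<140)&(abs(X[...,1])<120);Q=X[m]
k=Q[abs(Q[:,2]-335)<12];print(np.median(k[:,0]),len(k))
P0=cloud('top',np.load('top0.npy'))
for n,(u,v) in dict(b1=(222,195),b2=(222,229),cup=(290,152),vial=(290,194),jar=(405,248)).items(): print(n,P0[v,u].round(3),P[v,u].round(3))
print(bot.get_state()['contact_force']);bot.close_job()
E
```

```text
44.48884688948071 724
b1 [0.583 0.182 0.136] [0.582 0.181 0.139]
b2 [0.491 0.178 0.132] [0.491 0.178 0.133]
cup [ 0.738  0.01  -0.001] [0.737 0.01  0.002]
vial [0.601 0.004 0.05 ] [0.601 0.004 0.053]
jar [ 0.449 -0.31   0.133] [ 0.449 -0.31   0.135]
[0.38630145 0.39531739 0.75535624]
the job is handed in; nothing more can be done
```

The centrifuge is open: its lid stands by itself at about 1.33 rad (limit 1.1). I handed the job in at about 38 s; no verdict came back.

**What I did:** I turned the wing latch about 1.4 rad anticlockwise and lifted the lid to about 0.2 rad. I then pressed the catch back about 5 mm with one fingertip while the other finger carried the lip past 0.30. After that I moved the fingers clear of the catch and pushed the lid up.

**Failed attempts:** The first two tries at the catch left the lid stuck at about 0.22, because I had not pressed far enough. The push reached 18 N at the fingertip in the first try. In the second, the whole tool was loaded with about 22 N. Both stayed under the 25 N limit, but closer than I wanted. The third try went through at about 6 N.

**Last checks:**
- **Lid:** two top views 0.6 s apart show its upper edge in the same place, to within the measurement noise.
- **Robot:** the gripper is about 200 mm back from the lid, and the force reading is near zero.
- **Bystanders:** the bottles, vial and jar measure within 3 mm of their starting places. My cup measurement landed on the bench beside it, so I can only say it looks unmoved in the picture.

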